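Clamp a specimen mount in the sprung well and trap it under the keeper

TASK

Take the specimen mount from its cradle (it stands on its rim), turn it so that it lies flat - the flat anvil is there to set it down on and take it again from above - and set it in the round well of the clamping fixture, standing proud on the sprung plunger. Then push the mount straight down until the ratchet holds it below the keeper, let go, slide the forked keeper fully home over it, and last flip the ratchet pawl's lever towards the well so that the spring lifts the mount up against the keeper. Leave the other things on the bench where they are and end with hands off.

Things in the scene. Friction and masses are not known exactly. Their poses are not given: they have to be found in the camera images.
- mount_center (a point): Centre of the specimen mount, a loose black resin cylinder 40 mm in diameter, 30 mm long, a small steel chip in both flat ends (either end may go up); 0.06 to 0.13 kg. Its axis is this point's x axis. At the start it stands on its rim in the cradle, axis level along the cradle's x, centre 50 mm above the bench.
- cradle: Fixed cradle: wooden block 44 mm long (its x) by 26 mm wide, 26 mm tall, with two steel rods on top (outer edges 15 mm from the middle, tops 33.4 mm up) between which the mount rests. The mount overhangs the cradle's sides: fingers can pinch it across its diameter at centre height, straight down or tilted along the cradle's x. Origin: centre of underside, z up.
- anvil_top (a point): Centre of the top face of the flat anvil, a fixed steel disc stand 30 mm tall, its top 34 mm in diameter (smaller than the mount, so fingers pass beside it), its foot 52 mm in diameter and 10 mm tall. A place to set the mount down flat and take it again; using it is not required.
- fixture: Fixed clamping fixture, a grey block 75 mm tall. Origin: under the well's centre, on the bench; z up, x from the well towards the keeper, -x towards the pawl. The block reaches 36 mm on the -x side, 112 mm on the +x side and 42 mm to either side in y; the pawl's bracket reaches 64 mm on the -x side.
- well (a point): Centre of the well's mouth in the fixture's top face, axes as the fixture's. A round hole 43 mm in diameter with a 2.5 mm chamfer. In it, 14 mm below the mouth, stands the sprung plunger's flat top (36 mm in diameter), so that a mount set in the well stands 16 mm proud of the fixture's top.
- plunger (a joint): How far the sprung plunger is down, m: 0 fully up, stop at 0.023. Spring 5 N at 0, 11 N at the stop; clicks add up to 5 N. The ratchet holds it at 0.011 and 0.019; only at the second is the mount (top 3 mm below the mouth) clear of the keeper, so push until it is felt to stop (top 7 mm below the mouth). Clamped against the keeper it reads about 0.015.
- keeper (a joint): Travel of the forked keeper, m: 0 open, 0.052 fully home over the well; starts at 0 to 0.010. Slides along the fixture's -x with 3 N of friction. A plate 60 mm wide, 6 mm thick, 1 mm above the fixture's top, fork slot 24 mm wide; at 0 the fork's ends are 36 mm from the well's centre. Two rails beside it (y 32 to 39 mm either side, 11 mm tall) begin 40 mm from the well's centre.
- keeper_grip (a point): Grip point of the keeper's upright fin: 12 mm thick in the fixture's y, 24 mm long in x, its top 12 mm above this point, the plate's top 20 mm below this point. Moves with the keeper; with the keeper at 0 it is 84 mm from the well's centre, at 0.052 it is 32 mm.
- pawl_lever (a point): Centre of the pad (32 mm wide in the fixture's y, 14 mm tall, 8 mm thick) on top of the pawl's upright lever: on the fixture's -x side, 54 mm from the well's centre and 25 mm above the fixture's top at rest. The free space on its -x side lets closed fingers push it in the fixture's +x direction.
- pawl (a joint): Angle of the ratchet pawl, rad: 0 engaged, grows as its lever is pushed towards the well, stop at 0.45; lets the plunger go from about 0.2 (flip it to 0.35 or so to be sure). The lever pivots 41 mm below its pad's centre about the fixture's y, takes up to 8 N and springs back. The plunger can be pushed down past the pawl but comes up only while it is flipped.
- block: Bystander: loose flat steel test block 60 x 60 x 16 mm. Origin: centre of its underside.
- jar: Bystander: loose amber jar 52 mm in diameter, 70 mm tall. Origin: centre of its underside.
- driver: Bystander: loose screwdriver lying on the bench. Origin on its underside.
Mind the look-alikes: they are no part of the job. Leave any red or yellow look-alike of the part that bears mount_center alone.

How it is judged:
By the outcome, as a careful person would: the job done as asked, in the order asked, and still so for the second after the job is handed in, with the robot touching nothing.
It also fails if it takes over 72 s, if anything falls off the work surface, if the arm or the gripper's body presses on something with over 40 N, if the wrist force passes 120 N, or if a joint passes its speed limit or range.

ROBOT

A 6-joint arm with a two-finger parallel gripper is mounted at the origin on the work surface. World frame = base frame: x ahead of the robot, y to its left, z up, the work surface at z = 0. Lengths are in mm, angles in degrees, forces in N, time in s.
With the tool pointing down it reaches from about 300 to 850 mm from the base axis. Payload 4.2 kg.
Tool frame: the origin (TCP) lies at the very end of the fingers, on their centre line; the grasp point (between the pads) lies 19 mm behind it; z points along the fingers, y is the direction in which the jaws open and shut (so a half turn about z gives the same grasp; the last joint's range is limited). The gripper opens to 91 mm and grips with 3 to 60 N. Pads are 32 mm wide; open, the fingers measure 118 mm over their backs; the gripper's body (76 mm by 178 mm) begins 60 mm behind the grasp point.
Start: joints at [72.422, 18.312, 89.639, -0, 72.044, -1.146], TCP at [162.661, 551.529, 213.976] pointing down, gripper open.
Joint ranges: [-177.97, 177.97], [-48.28, 115.42], [12.27, 149.76], [-77.06, 257.06], [2.81, 150.46], [-146.56, 146.56]. Speed limits (degrees/s): [147.25, 147.25, 180, 180, 180, 180].

INTERFACE

Orientations are given as [roll, pitch, yaw] about the fixed x, y, z axes, in that order (R = Rz(yaw) Ry(pitch) Rx(roll)).
In Python, from workcell import telemetry, grab_frame, job gives the robot as it stands.
- The arm moves only by the tool drive_tool, never from a script. Its argument "moves" is a list of rows, each an object of numbers: "claw": the closure, from -1 (fully open) to 1 (shut); "dx", "dy", "dz": the shift along the tool's x, y, z in units of 20 mm (1.0 is 20 mm); "yaw": the turn about the tool's z in units of 0.15 rad (1.0 is 0.15 rad). In form: [{"claw": .., "dx": .., "dy": .., "dz": .., "yaw": ..}, ...]. A call has 1 to 5 rows; each row shifts and turns the pose as measured when the row begins, along the tool's axes as they then stand; what a row does not reach is not made up. A row lasts 1/8 s, in which the tool goes at most 62.5 mm and 10.7 degrees, less where a joint would pass 70% of its speed; a pose out of reach is approached as far as the arm can. A call with a number of a shift or a turn outside -1 to 1 is refused whole. A call with a gripper value outside its range is refused whole. The fingers move at their own pace and stop on an object; "grip_force" is the grip in N (left out, the last holds). Time passes only in rows, so rows that do not move let the fingers close. It gives the time, the measured TCP pose, the force and the opening at its end, in the units of the state.
- telemetry.state(): the state, without advancing time (a new reading comes with each control period).
- grab_frame(name): name is "scene" or "top"; returns a dict with "color" (400x640x3 uint8, blue, green, red), "vertical_fov" (degrees; the focal length in pixels is half the picture's height over the tangent of half this angle, whatever the lens; pixels are square), "cx", "cy" (the principal point, pixels), "pose" (4x4, takes a point from camera to world coordinates). Camera axes: x right, y down, z forward; pixel columns grow to the right and rows downward; lengths in mm; the calibration is good to about 2 mm. A picture is of the moment at which its call begins. There is no depth.
- job.job_done(): hands the job in, once; it reports no verdict.
The state is a dict: "time_s": time; "qpos": joint angles; "qvel": joint speeds; "effort": joint torques, N m; "ee_pos": TCP position; "ee_rot": TCP orientation; "force": force on the tool from outside, world axes, zero at the start; "torque": the same for the moment, N m; "gripper_width": finger opening in mm.
Only numpy, scipy, OpenCV 4.12 (cv2) and the standard library are available. Lean on these libraries where they do the work, as an engineer would, in place of code of your own. Each camera call takes 0.05 s, during which the arm holds its last target.

## Working session

There is one attempt and no reset: what is moved stays moved. The work goes in short steps, Python scripts to look and compute and a tool call to move; the robot and the scene stay as the last step left them, time stands still between calls to the robot, and variables do not carry over. Pictures are saved under pics/ and viewed, and the job is handed in when it is done.

Besides the shell and the picture viewer there is one more tool, called after ">>>" as name(argument=value, ...) on one line, values as JSON. drive_tool: Moves the arm, as the interface text tells. Its arguments: {"type":"object","properties":{"moves":{"type":"array"},"grip_force":{"type":"number"}},"required":["moves"]}

```bash
mkdir -p pics; ls; python3 - <<'E'
from workcell import telemetry, grab_frame
import cv2
print(telemetry.state())
for n in("scene","top"):
    f=grab_frame(n);cv2.imwrite(f"pics/{n}0.png",f["color"]);print(n,f["vertical_fov"],f["cx"],f["cy"],f["pose"].round(4).tolist() if hasattr(f["pose"],'round') else f["pose"], [k for k in f])
E
```

```text
pics
{'time_s': 0.0, 'qpos': array([ 7.24216236e+01,  1.83496241e+01,  8.97065975e+01, -2.37978967e-03,
        7.20436961e+01, -1.14469395e+00]), 'qvel': array([-0.06202953,  0.0961466 ,  0.00926491, -0.08378061, -0.07057283,
        0.02622571]), 'effort': array([-5.27826614e-04, -4.12468350e+01, -2.31968290e+01,  7.26736570e-02,
        4.59161145e-02, -1.42457034e-04]), 'ee_pos': array([162.51674978, 551.02363628, 213.13920657]), 'ee_rot': array([-1.79900057e+02,  2.66051454e-04,  1.63567053e+02]), 'force': array([-0.39734777,  0.47600107,  1.02616123]), 'torque': array([ 0.00812834,  0.01721033, -0.00043285]), 'gripper_width': 91.31235095641334}
scene 56.051118574177764 316.84974992491715 202.49060252824756 [[-0.5061, 0.6022, -0.6175, 1086.2175], [0.8625, 0.3531, -0.3626, 335.956], [-0.0003, -0.716, -0.6981, 699.6603], [0.0, 0.0, 0.0, 1.0]] ['color', 'vertical_fov', 'cx', 'cy', 'pose']
top 56.37375065262126 320.4553875219424 199.58170330434672 [[0.0144, -0.999, 0.0412, 515.896], [-0.9997, -0.0136, 0.0206, 46.2487], [-0.02, -0.0415, -0.9989, 960.1304], [0.0, 0.0, 0.0, 1.0]] ['color', 'vertical_fov', 'cx', 'cy', 'pose']
```

View pics/scene0.png

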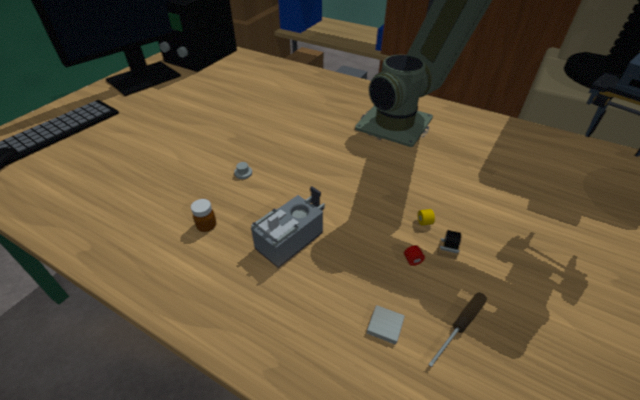

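View pics/top0.png

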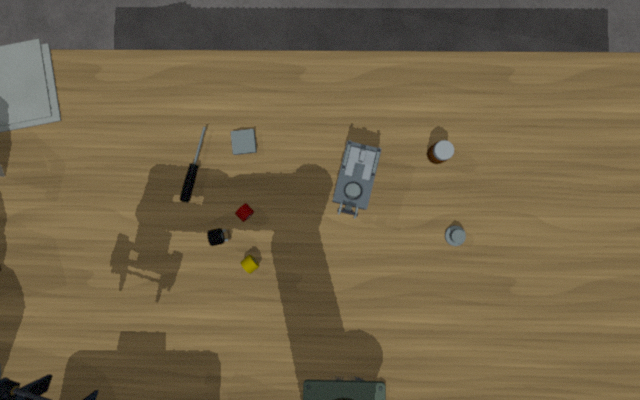

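```bash
cat > h.py <<'E'
import numpy as np,cv2
from workcell import telemetry, grab_frame
def K(f):
    fl=200/np.tan(np.radians(f["vertical_fov"]/2)); return fl,f["cx"],f["cy"]
def proj(f,P):
    fl,cx,cy=K(f);T=np.linalg.inv(np.array(f["pose"]));P=np.atleast_2d(P)
    c=P@T[:3,:3].T+T[:3,3]; return np.c_[cx+fl*c[:,0]/c[:,2],cy+fl*c[:,1]/c[:,2]]
def back(f,uv,z):
    fl,cx,cy=K(f);M=np.array(f["pose"]);d=M[:3,:3]@np.array([(uv[0]-cx)/fl,(uv[1]-cy)/fl,1]);o=M[:3,3]
    return o+d*(z-o[2])/d[2]
def crop(f,box,s,name):
    x0,y0,x1,y1=box;cv2.imwrite("pics/"+name,cv2.resize(f["color"][y0:y1,x0:x1],None,fx=s,fy=s,interpolation=cv2.INTER_CUBIC))
E
python3 - <<'E'
from h import *
import pickle
a=grab_frame("scene");b=grab_frame("top");pickle.dump((a,b),open("f0.pkl","wb"))
crop(b,(325,130,395,220),6,"t_fix.png")
crop(b,(180,190,280,280),6,"t_mount.png")
crop(a,(240,175,340,270),6,"s_fix.png")
crop(a,(390,195,490,275),6,"s_mount.png")
E
```

```text
(no output)
```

View pics/t_fix.png

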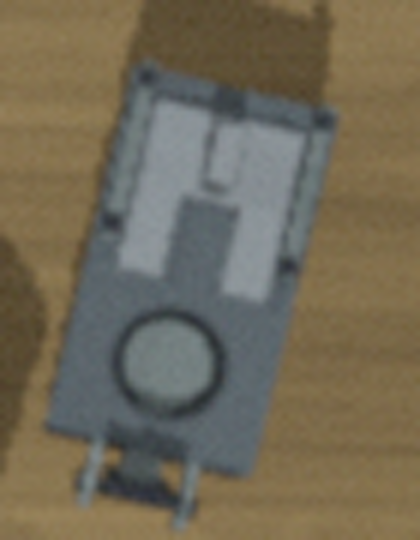

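View pics/t_mount.png

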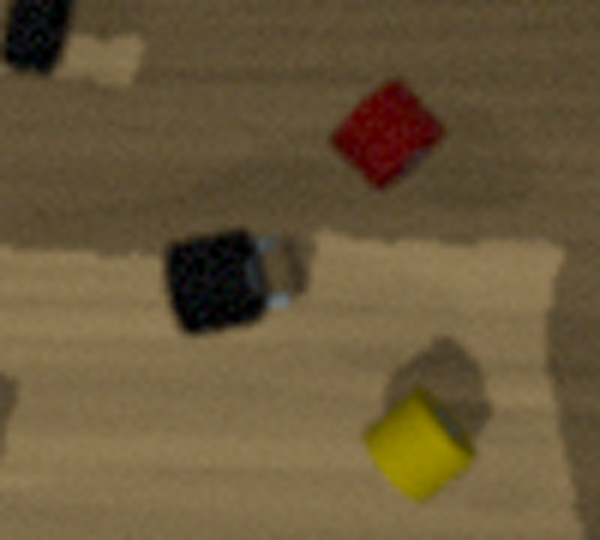

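View pics/s_fix.png

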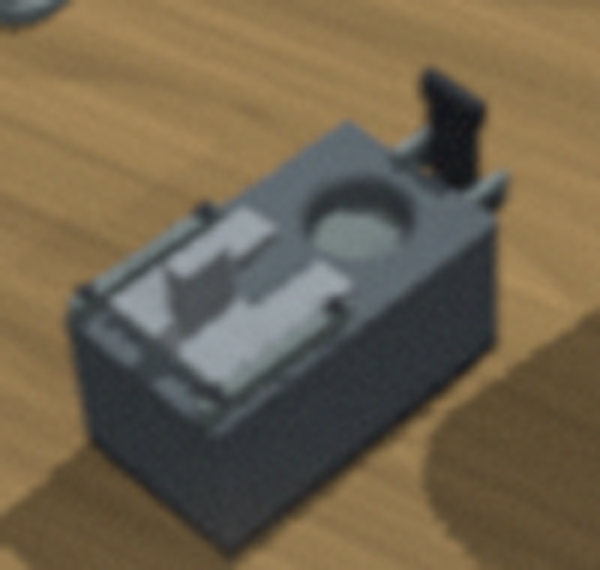

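View pics/s_mount.png

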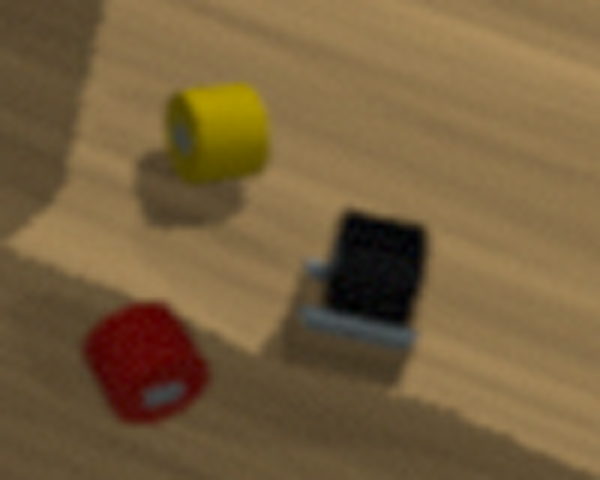

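```bash
cat > fit.py <<'E'
from h import *
import pickle
from scipy.optimize import least_squares
a,b=pickle.load(open("f0.pkl","rb"))
def cv(p,o): return (np.array(p,float)+.5)/6-.5+np.array(o)
obs=[]
top=[((140,62),(112,42,75)),((335,112),(112,-42,75)),((248,475),(-36,-42,75)),((45,430),(-36,42,75)),((168,361),(0,0,63))]
sc=[((348,124),(-36,-42,75)),((498,222),(-36,42,75)),((210,435),(112,42,75)),((72,312),(112,-42,75)),((232,557),(112,42,0)),((95,440),(112,-42,0)),((497,347),(-36,42,0)),((360,219),(0,0,70))]
def W(p,L):
    c,s=np.cos(p[2]),np.sin(p[2]); L=np.array(L,float); return np.c_[p[0]+c*L[:,0]-s*L[:,1],p[1]+s*L[:,0]+c*L[:,1],L[:,2]]
T=np.array([cv(x[0],(325,130)) for x in top]);S=np.array([cv(x[0],(240,175)) for x in sc])
TL=[x[1] for x in top];SL=[x[1] for x in sc]
ft=lambda p:(proj(b,W(p,TL))-T).ravel()
fs=lambda p:(proj(a,W(p,SL))-S).ravel()
for n,f in(("top",ft),("scene",fs),("both",lambda p:np.r_[ft(p),fs(p)])):
    r=least_squares(f,[560,-40,-.2]);print(n,r.x[:2].round(1),np.degrees(r.x[2]).round(2));print(r.fun.reshape(-1,2).round(1).tolist())
E
python3 fit.py
python3 - <<'E'
from h import *
import pickle
a,b=pickle.load(open("f0.pkl","rb"))
crop(b,(435,215,475,255),12,"t_anv.png");crop(a,(225,155,265,190),12,"s_anv.png")
E
```

```text
top [576.6 -11.9] -13.18
[[-1.0, 0.2], [0.8, 0.2], [0.5, 0.1], [-0.1, -1.0], [-0.1, 0.4]]
scene [576.3 -10.4] -13.51
[[0.5, -1.2], [0.6, -0.4], [0.9, -0.0], [-1.1, 0.0], [-0.2, 0.6], [-1.1, -0.1], [0.4, 0.0], [-0.0, 0.6]]
both [576.3 -11.1] -13.32
[[-1.3, 0.3], [0.5, 0.4], [0.1, 0.2], [-0.5, -0.9], [-0.5, 0.5], [0.2, -1.3], [0.4, -0.6], [0.8, -0.1], [-1.3, 0.1], [-0.3, 0.6], [-1.3, -0.1], [0.2, -0.1], [-0.3, 0.5]]
```

View pics/t_anv.png

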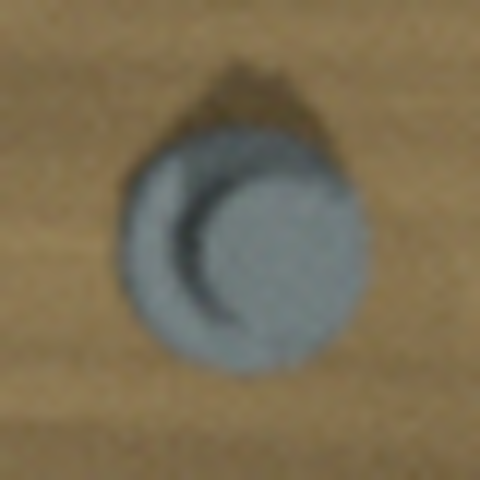

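View pics/s_anv.png

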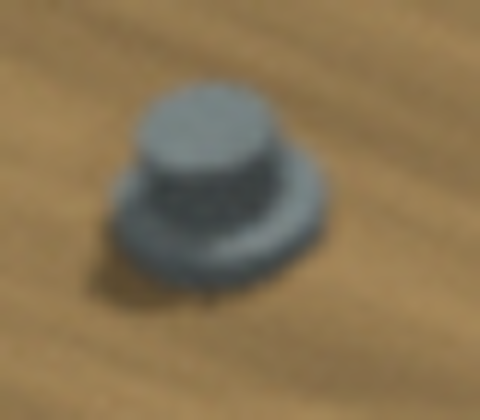

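```bash
cat > mf.py <<'E'
from h import *
import pickle
from scipy.optimize import minimize
a,b=pickle.load(open("f0.pkl","rb"))
c12=lambda p,o:(np.array(p,float)+.5)/12-.5+np.array(o)
print("anvil top",back(b,c12((285,250),(435,215)),30),"foot",back(b,c12((245,250),(435,215)),10),"scene",back(a,c12((208,127),(225,155)),30))
s=8
def mask(f,box):
    x0,y0,x1,y1=box;g=cv2.resize(f["color"][y0:y1,x0:x1].max(2),None,fx=s,fy=s,interpolation=cv2.INTER_CUBIC)
    return (g<48).astype(np.uint8)
bt,bs=(195,215,230,255),(435,220,475,260)
mt,ms=mask(b,bt),mask(a,bs)
cv2.imwrite("pics/m.png",np.hstack([cv2.resize(mt,(300,320)),cv2.resize(ms,(300,320))])*255)
t=np.linspace(0,2*np.pi,60)
def cyl(p):
    x,y,z,w=p;ax=np.array([np.cos(w),np.sin(w),0]);q=np.array([-np.sin(w),np.cos(w),0])
    C=20*np.cos(t)[:,None]*q+20*np.sin(t)[:,None]*np.array([0,0,1])
    return np.r_[C+15*ax,C-15*ax]+[x,y,z]
def ren(f,box,p):
    uv=proj(f,cyl(p));uv=(uv-[box[0],box[1]]+.5)*s-.5
    m=np.zeros(((box[3]-box[1])*s,(box[2]-box[0])*s),np.uint8)
    h=cv2.convexHull(uv.astype(np.float32));cv2.fillConvexPoly(m,np.round(h*16).astype(np.int32),1,shift=4);return m
iou=lambda m,r:(m&r).sum()/(m|r).sum()
for nm,w1,w2 in(("top",1,0),("scene",0,1),("both",1,1)):
    best=None
    for w0 in(-1.2,-1.5,-1.8):
        f=lambda q:-(w1*iou(mt,ren(b,bt,(q[0],q[1],50,q[2]/20)))+w2*iou(ms,ren(a,bs,(q[0],q[1],50,q[2]/20))))
        r=minimize(f,[414,308,w0*20],method="Nelder-Mead",options=dict(initial_simplex=np.array([[414,308,w0*20],[424,308,w0*20],[414,320,w0*20],[414,308,w0*20+4]])))
        if best is None or r.fun<best.fun:best=r
    print(nm,best.x[:2],np.degrees(best.x[2]/20),best.fun)
E
python3 mf.py
```

```text
anvil top [ 470.49590044 -275.93235873   30.        ] foot [ 469.3903335  -274.51953172   10.        ] scene [ 470.43740255 -272.78922995   30.        ]
top [460.60534253 319.12371893] -82.27908220617847 -0.8303581845758955
scene [460.62777879 320.97482507] -85.66760741231973 -0.8793002915451895
both [460.09201742 320.71703344] -85.14044691786468 -1.7003329472280404
```

View pics/m.png

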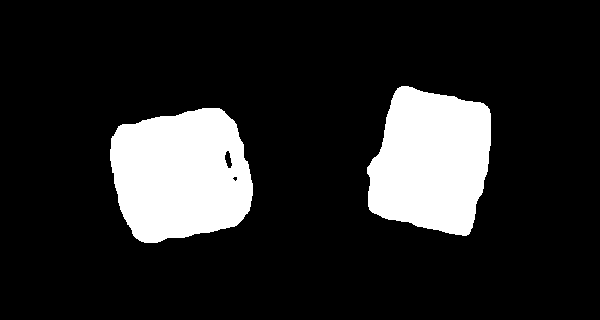

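```bash
python3 - <<'E'
from h import *
import pickle
a,b=pickle.load(open("f0.pkl","rb"))
c=lambda p,o:(np.array(p,float)+.5)/6-.5+np.array(o)
def d(f,p,q,o,z,z2=None):
    P=back(f,c(p,o),z);Q=back(f,c(q,o),z2 or z);v=Q-P;print(P.round(1),Q.round(1),np.degrees(np.arctan2(v[1],v[0])).round(1))
o=(390,195)
d(a,(302,313),(412,338),o,33);d(a,(345,212),(427,223),o,69)
o=(180,190)
d(b,(168,245),(247,232),o,66);d(b,(187,332),(265,318),o,66);d(b,(260,245),(260+35,242),o,33);d(b,(168,245),(187,332),o,66)
E
```

```text
[479.4 303.2  33. ] [470.3 342.3  33. ] 103.1
[456.9 304.1  69. ] [446.8 332.   69. ] 109.8
[474.9 335.   66. ] [480.5 303.3  66. ] -79.8
[440.3 326.5  66. ] [446.3 295.2  66. ] -79.0
[473.9 307.3  33. ] [475.4 292.7  33. ] -84.3
[474.9 335.   66. ] [440.3 326.5  66. ] -166.1
```

```bash
cat > plan.py <<'E'
# python3 plan.py x y z yaw [nrows]: prints suggested rows, from present pose
import sys,numpy as np
from workcell import telemetry
s=telemetry.state();t=[float(v) for v in sys.argv[1:5]]
p=np.array(s["ee_pos"]);w=s["ee_rot"][2]
print("t",round(s["time_s"],2),"p",p.round(1),"rot",np.array(s["ee_rot"]).round(1),"F",np.array(s["force"]).round(1),"w",round(s["gripper_width"],1))
n=int(sys.argv[5]) if len(sys.argv)>5 else 5
for i in range(n):
    d=np.array(t[:3])-p;W=np.radians(w)
    l=np.array([d@[np.cos(W),np.sin(W),0],d@[np.sin(W),-np.cos(W),0],-d[2]])/20
    k=max(1,abs(l).max());l=(l/k).round(2)
    dy=((t[3]-w+180)%360-180);u=round(float(np.clip(-dy/8.594,-1,1)),2)
    print("dx %.2f dy %.2f dz %.2f yaw %.2f"%(*l,u))
    p=p+20*(l[0]*np.array([np.cos(W),np.sin(W),0])+l[1]*np.array([np.sin(W),-np.cos(W),0])+l[2]*np.array([0,0,-1]));w-=u*8.594
    if abs(l).max()<.01 and abs(u)<.01:break
print("plan end",p.round(1),w)
E
python3 plan.py 456 340 200 102 5
```

```text
t 0.2 p [162.6 551.2 213.5] rot [-179.9   -0.   163.6] F [-0.2 -1.3 -0.3] w 90.9
dx -1.00 dy -0.35 dz 0.04 yaw 1.00
dx -1.00 dy -0.19 dz 0.04 yaw 1.00
dx -1.00 dy -0.04 dz 0.04 yaw 1.00
dx -1.00 dy 0.11 dz 0.04 yaw 1.00
dx -1.00 dy 0.27 dz 0.04 yaw 1.00
plan end [245.6 491.3 209.5] 120.59881037406387
```

>>> drive_tool(moves=[{"claw": -1,"dx": -1,"dy": -0.35,"dz": 0.04,"yaw": 1},{"claw": -1,"dx": -1,"dy": -0.19,"dz": 0.04,"yaw": 1},{"claw": -1,"dx": -1,"dy": -0.04,"dz": 0.04,"yaw": 1},{"claw": -1,"dx": -1,"dy": 0.11,"dz": 0.04,"yaw": 1},{"claw": -1,"dx": -1,"dy": 0.27,"dz": 0.04,"yaw": 1}], grip_force=8)

```text
time_s: 0.82
ee_pos: [246.0, 489.1, 208.0]
ee_rot: [-179.8, 0.1, 119.4]
force: [0.6, 0.3, -0.1]
gripper_width: 90.9
```

```bash
python3 plan.py 456 340 200 102 5
```

```text
t 0.82 p [246.  489.1 208. ] rot [-1.798e+02  1.000e-01  1.194e+02] F [ 0.6  0.3 -0.1] w 90.9
dx -1.00 dy 0.47 dz 0.03 yaw 1.00
dx -1.00 dy 0.67 dz 0.04 yaw 1.00
dx -1.00 dy 0.92 dz 0.04 yaw 0.02
dx -1.00 dy 0.92 dz 0.04 yaw 0.00
dx -1.00 dy 0.92 dz 0.04 yaw 0.00
plan end [350.1 415.2 204.2] 102.0006454211872
```

>>> drive_tool(moves=[{"claw": -1,"dx": -1,"dy": 0.47,"dz": 0.03,"yaw": 1},{"claw": -1,"dx": -1,"dy": 0.67,"dz": 0.04,"yaw": 1},{"claw": -1,"dx": -1,"dy": 0.92,"dz": 0.04,"yaw": 0},{"claw": -1,"dx": -1,"dy": 0.92,"dz": 0.04,"yaw": 0},{"claw": -1,"dx": -1,"dy": 0.92,"dz": 0.04,"yaw": 0}])

```text
time_s: 1.45
ee_pos: [352.1, 411.6, 203.2]
ee_rot: [-179.8, 0.2, 101.6]
force: [-0.9, 0.1, 1.1]
gripper_width: 91.5
```

```bash
python3 plan.py 456 340 200 102 5
```

```text
t 1.45 p [352.1 411.6 203.2] rot [-179.8    0.2  101.6] F [-0.9  0.1  1.1] w 91.5
dx -1.00 dy 0.96 dz 0.04 yaw -0.05
dx -1.00 dy 0.95 dz 0.03 yaw 0.00
dx -1.00 dy 0.94 dz 0.03 yaw 0.00
dx -1.00 dy 0.95 dz 0.04 yaw 0.00
dx -0.58 dy 0.54 dz 0.02 yaw 0.00
plan end [456.  339.9 200. ] 102.0130296213244
```

>>> drive_tool(moves=[{"claw": -1,"dx": -1,"dy": 0.96,"dz": 0.5,"yaw": -0.05},{"claw": -1,"dx": -1,"dy": 0.95,"dz": 0.5,"yaw": 0},{"claw": -1,"dx": -1,"dy": 0.94,"dz": 0.5,"yaw": 0},{"claw": -1,"dx": -1,"dy": 0.95,"dz": 0.5,"yaw": 0},{"claw": -1,"dx": -0.58,"dy": 0.54,"dz": 0.7,"yaw": 0}])

```text
time_s: 2.08
ee_pos: [459.8, 336.9, 147.9]
ee_rot: [-179.9, 0.2, 102.0]
force: [0.4, -0.2, -0.2]
gripper_width: 91.1
```

```bash
python3 plan.py 456 340 80 102 5; python3 - <<'E'
from h import *
a=grab_frame("scene");b=grab_frame("top");cv2.imwrite("pics/s1.png",a["color"]);
crop(a,(390,120,510,260),5,"s1.png");crop(b,(170,180,280,290),5,"t1.png")
E
```

```text
t 2.08 p [459.8 336.9 147.9] rot [-179.9    0.2  102. ] F [ 0.4 -0.2 -0.2] w 91.1
dx 0.06 dy -0.05 dz 1.00 yaw -0.00
dx 0.05 dy -0.04 dz 1.00 yaw -0.00
dx 0.06 dy -0.05 dz 1.00 yaw -0.00
dx 0.02 dy -0.02 dz 0.40 yaw -0.00
dx 0.00 dy 0.00 dz -0.00 yaw -0.00
plan end [455.9 340.   79.9] 101.97476708518676
```

View pics/s1.png

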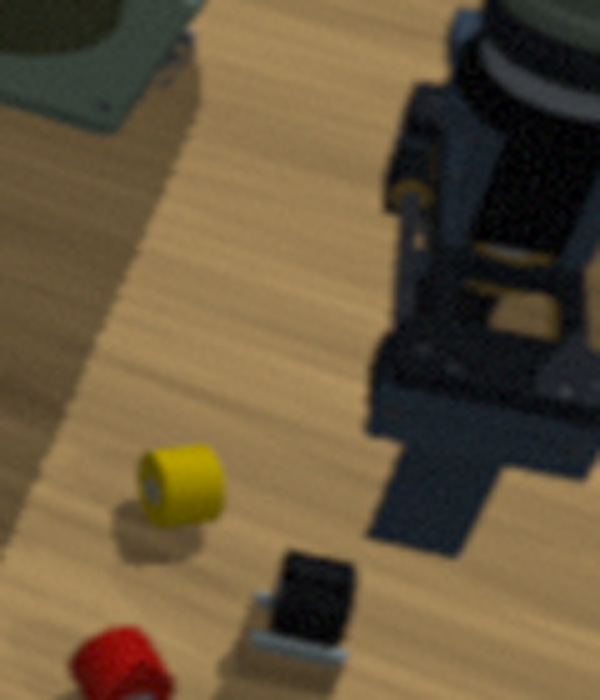

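View pics/t1.png

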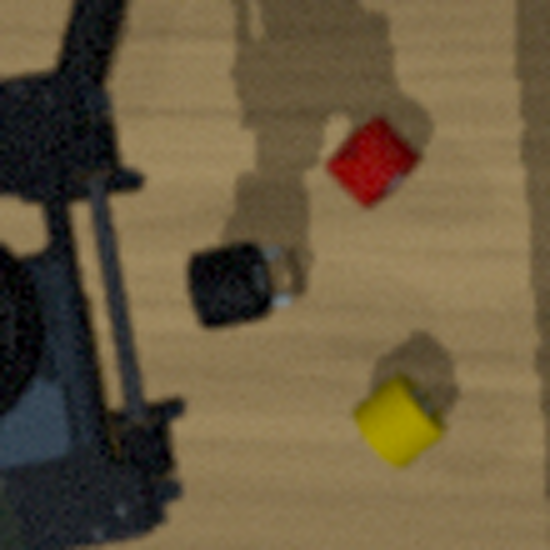

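>>> drive_tool(moves=[{"claw": -1,"dx": 0.18,"dy": -0.15,"dz": 1,"yaw": 0},{"claw": -1,"dx": 0,"dy": 0,"dz": 1,"yaw": 0},{"claw": -1,"dx": 0,"dy": 0,"dz": 1,"yaw": 0},{"claw": -1,"dx": 0,"dy": 0,"dz": 1,"yaw": 0},{"claw": -1,"dx": 0,"dy": 0,"dz": 1,"yaw": 0}])

```text
time_s: 2.8
ee_pos: [452.0, 343.0, 46.2]
ee_rot: [-179.8, 0.0, 102.0]
force: [-0.6, 0.7, -0.3]
gripper_width: 91.0
```

```bash
python3 plan.py 456 340 31 102 5; python3 - <<'E'
from h import *
a=grab_frame("scene");b=grab_frame("top")
crop(a,(390,120,510,260),5,"s2.png");crop(b,(150,180,260,290),5,"t2.png")
E
```

```text
t 2.8 p [452.  343.   46.2] rot [-179.8    0.   102. ] F [-0.6  0.7 -0.3] w 91.0
dx -0.19 dy 0.16 dz 0.76 yaw 0.01
dx 0.00 dy 0.00 dz 0.00 yaw -0.00
plan end [455.9 340.   31. ] 101.95727080823333
```

View pics/s2.png

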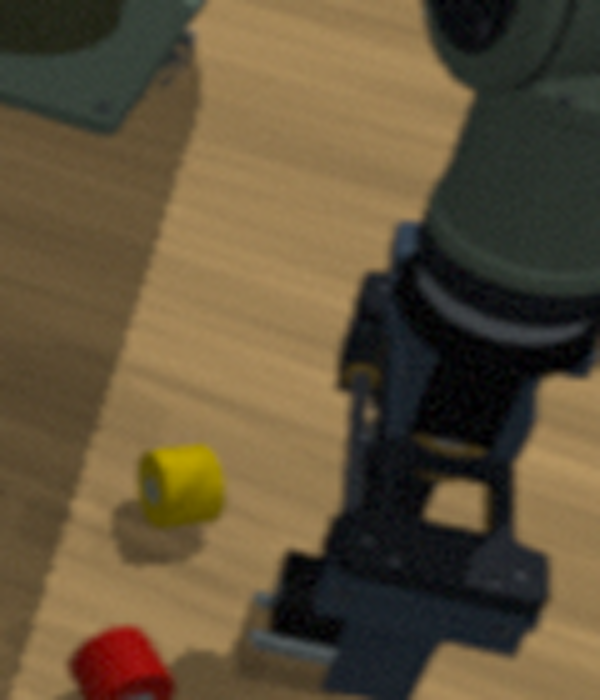

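View pics/t2.png

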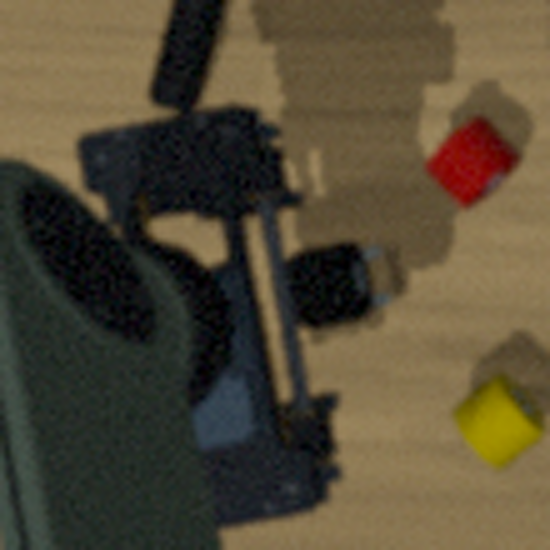

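>>> drive_tool(moves=[{"claw": -1,"dx": -0.19,"dy": 0.16,"dz": 0.7,"yaw": 0},{"claw": -1,"dx": 0,"dy": 0,"dz": 0,"yaw": 0}])

```text
time_s: 3.15
ee_pos: [454.7, 339.7, 31.2]
ee_rot: [-179.6, 0.1, 102.1]
force: [0.1, 0.2, 0.6]
gripper_width: 91.3
```

```bash
python3 plan.py 456 340 31 102 5
```

```text
t 3.15 p [454.7 339.7  31.2] rot [-1.796e+02  1.000e-01  1.021e+02] F [0.1 0.2 0.6] w 91.3
dx 0.00 dy 0.07 dz 0.01 yaw 0.01
dx 0.00 dy -0.00 dz -0.00 yaw 0.00
plan end [456.1 340.   31. ] 102.01793242841735
```

>>> drive_tool(moves=[{"claw": 1,"dx": 0,"dy": 0.05,"dz": 0,"yaw": 0},{"claw": 1,"dx": 0,"dy": 0,"dz": 0,"yaw": 0},{"claw": 1,"dx": 0,"dy": 0,"dz": 0,"yaw": 0},{"claw": 1,"dx": 0,"dy": 0,"dz": 0,"yaw": 0},{"claw": 1,"dx": 0,"dy": 0,"dz": 0,"yaw": 0}], grip_force=8)

```text
time_s: 3.78
ee_pos: [456.9, 340.7, 33.0]
ee_rot: [-179.8, -0.0, 102.1]
force: [-0.2, -0.3, -0.0]
gripper_width: 44.1
```

>>> drive_tool(moves=[{"claw": 1,"dx": 0,"dy": 0,"dz": 0.05,"yaw": 0},{"claw": 1,"dx": 0,"dy": 0,"dz": 0,"yaw": 0}])

```text
time_s: 4.03
ee_pos: [455.7, 340.6, 32.8]
ee_rot: [-179.7, -0.0, 102.0]
force: [0.8, -1.3, -0.4]
gripper_width: 39.6
```

Gripped at 39.6 mm. Lift and look.

>>> drive_tool(moves=[{"claw": 1,"dx": 0,"dy": 0,"dz": -0.5,"yaw": 0},{"claw": 1,"dx": 0,"dy": 0,"dz": -1,"yaw": 0},{"claw": 1,"dx": 0,"dy": 0,"dz": -1,"yaw": 0},{"claw": 1,"dx": 0,"dy": 0,"dz": -1,"yaw": 0}])

```text
time_s: 4.53
ee_pos: [455.5, 340.0, 103.9]
ee_rot: [-179.5, 0.1, 102.1]
force: [0.4, 0.2, -0.9]
gripper_width: 39.4
```

```bash
python3 - <<'E'
from h import *
a=grab_frame("scene");b=grab_frame("top")
crop(a,(390,120,510,260),5,"s3.png");crop(b,(150,180,260,290),5,"t3.png")
E
```

```text
(no output)
```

View pics/s3.png

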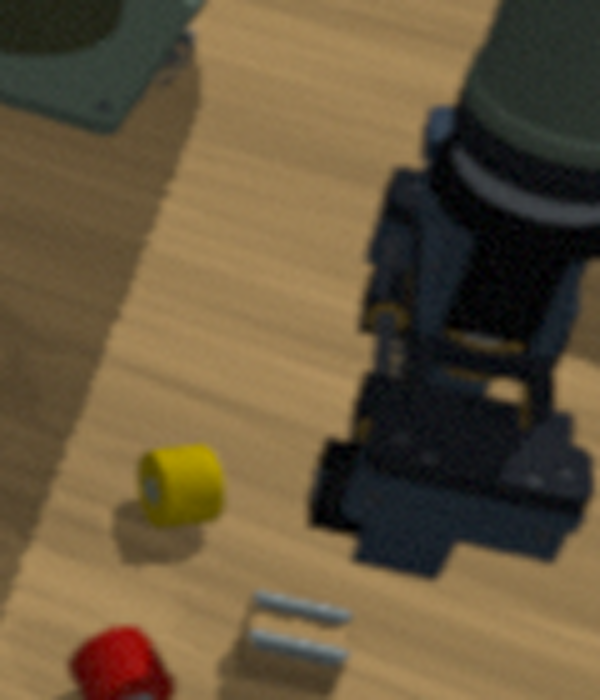

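View pics/t3.png

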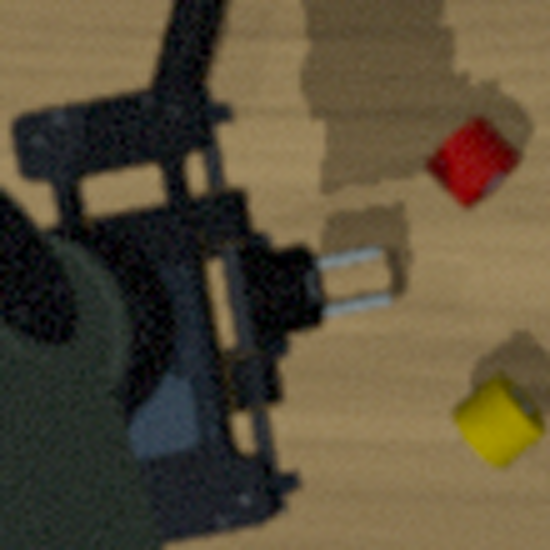

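>>> drive_tool(moves=[{"claw": 1,"dx": -1,"dy": -0.2,"dz": -0.3,"yaw": 0},{"claw": 1,"dx": -1,"dy": -0.2,"dz": -0.3,"yaw": 0},{"claw": 1,"dx": -1,"dy": -0.2,"dz": -0.3,"yaw": 0},{"claw": 1,"dx": -1,"dy": -0.2,"dz": 0,"yaw": 0},{"claw": 1,"dx": -1,"dy": -0.2,"dz": 0,"yaw": 0}])

```text
time_s: 5.25
ee_pos: [457.1, 231.5, 122.8]
ee_rot: [-179.6, 0.1, 102.1]
force: [-0.2, -0.8, -0.9]
gripper_width: 39.5
```

>>> drive_tool(moves=[{"claw": 1,"dx": -1,"dy": -0.2,"dz": 0,"yaw": 0},{"claw": 1,"dx": -1,"dy": -0.2,"dz": 0,"yaw": 0},{"claw": 1,"dx": -1,"dy": -0.2,"dz": 0,"yaw": 0},{"claw": 1,"dx": -1,"dy": -0.2,"dz": 0,"yaw": 0},{"claw": 1,"dx": -1,"dy": -0.2,"dz": 0,"yaw": 0}])

```text
time_s: 5.88
ee_pos: [456.2, 120.1, 122.1]
ee_rot: [-179.5, 0.1, 101.9]
force: [-0.2, -1.1, 0.2]
gripper_width: 39.8
```

>>> drive_tool(moves=[{"claw": 1,"dx": -1,"dy": -0.2,"dz": 0,"yaw": 0},{"claw": 1,"dx": -1,"dy": -0.2,"dz": 0,"yaw": 0},{"claw": 1,"dx": -1,"dy": -0.2,"dz": 0,"yaw": 0},{"claw": 1,"dx": -1,"dy": -0.2,"dz": 0,"yaw": 0},{"claw": 1,"dx": -1,"dy": -0.2,"dz": 0,"yaw": 0}])

```text
time_s: 6.5
ee_pos: [453.5, 9.5, 121.5]
ee_rot: [-179.3, 0.1, 101.7]
force: [0.3, 0.2, -0.7]
gripper_width: 39.4
```

>>> drive_tool(moves=[{"claw": 1,"dx": -1,"dy": -0.2,"dz": 0,"yaw": 0},{"claw": 1,"dx": -1,"dy": -0.2,"dz": 0,"yaw": 0},{"claw": 1,"dx": -1,"dy": -0.2,"dz": 0,"yaw": 0},{"claw": 1,"dx": -1,"dy": -0.2,"dz": 0,"yaw": 0},{"claw": 1,"dx": -1,"dy": -0.2,"dz": 0,"yaw": 0}])

```text
time_s: 7.12
ee_pos: [449.3, -100.2, 121.0]
ee_rot: [-179.1, 0.1, 101.5]
force: [-0.0, -0.7, 0.1]
gripper_width: 39.7
```

```bash
python3 plan.py 460.3 -226.6 122 102 8
```

```text
t 7.12 p [ 449.3 -100.2  121. ] rot [-1.791e+02  1.000e-01  1.015e+02] F [-0.  -0.7  0.1] w 39.7
dx -1.00 dy -0.11 dz -0.01 yaw -0.06
dx -1.00 dy -0.12 dz -0.01 yaw -0.00
dx -1.00 dy -0.12 dz -0.01 yaw -0.00
dx -1.00 dy -0.13 dz -0.01 yaw -0.00
dx -1.00 dy -0.12 dz -0.00 yaw -0.00
dx -1.00 dy -0.13 dz -0.01 yaw -0.00
dx -0.30 dy -0.04 dz 0.00 yaw -0.00
dx 0.00 dy 0.00 dz 0.00 yaw -0.00
plan end [ 460.2 -226.6  122. ] 101.98554115142261
```

>>> drive_tool(moves=[{"claw": 1,"dx": -1,"dy": -0.12,"dz": 0,"yaw": -0.06},{"claw": 1,"dx": -1,"dy": -0.12,"dz": 0,"yaw": 0},{"claw": 1,"dx": -1,"dy": -0.12,"dz": 0,"yaw": 0},{"claw": 1,"dx": -1,"dy": -0.12,"dz": 0,"yaw": 0},{"claw": 1,"dx": -0.9,"dy": -0.12,"dz": 0,"yaw": 0}])

```text
time_s: 7.75
ee_pos: [452.3, -205.4, 120.2]
ee_rot: [-179.0, -0.0, 101.8]
force: [0.4, 0.6, -2.1]
gripper_width: 39.4
```

```bash
python3 plan.py 460.3 -226.6 62 102 8; python3 - <<'E'
from h import *
a=grab_frame("scene");b=grab_frame("top")
crop(a,(190,80,310,220),5,"s4.png");crop(b,(385,180,495,290),5,"t4.png")
E
```

```text
t 7.75 p [ 452.3 -205.4  120.2] rot [-179.    -0.   101.8] F [ 0.4  0.6 -2.1] w 39.4
dx -0.39 dy 0.06 dz 1.00 yaw -0.03
dx -0.38 dy 0.06 dz 1.00 yaw 0.00
dx -0.35 dy 0.05 dz 0.91 yaw 0.00
dx -0.00 dy 0.00 dz 0.00 yaw 0.00
plan end [ 460.2 -226.6   62. ] 102.02308238542788
```

View pics/s4.png

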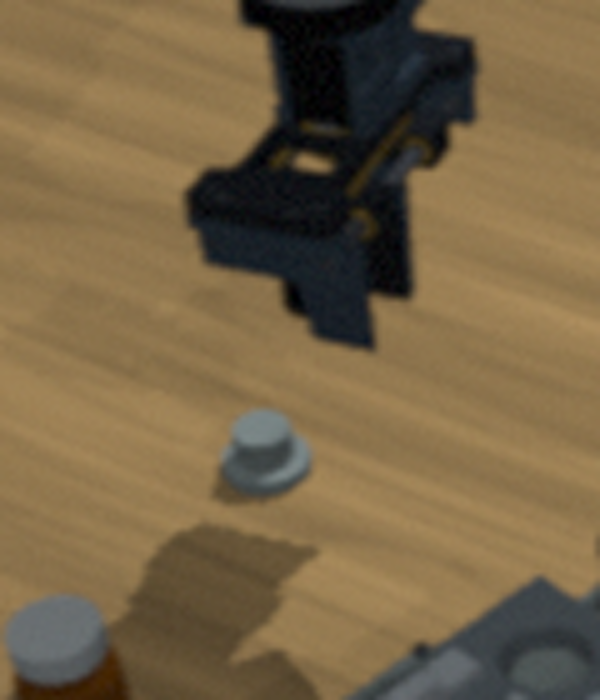

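View pics/t4.png

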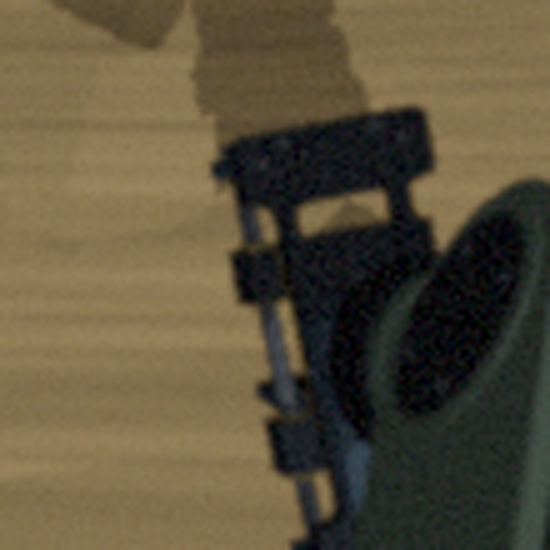

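>>> drive_tool(moves=[{"claw": 1,"dx": -0.39,"dy": 0.06,"dz": 1,"yaw": -0.03},{"claw": 1,"dx": -0.38,"dy": 0.06,"dz": 1,"yaw": 0},{"claw": 1,"dx": -0.3,"dy": 0.05,"dz": 1,"yaw": 0},{"claw": 1,"dx": 0,"dy": 0.05,"dz": 0.7,"yaw": 0},{"claw": 1,"dx": 0,"dy": 0,"dz": 0,"yaw": 0}])

```text
time_s: 8.48
ee_pos: [459.3, -225.0, 44.4]
ee_rot: [-179.0, -0.1, 101.9]
force: [0.1, -0.5, -0.7]
gripper_width: 39.4
```

```bash
python3 plan.py 460.3 -226.6 40 102 8; python3 - <<'E'
from h import *
a=grab_frame("scene");print(proj(a,[telemetry.state()["ee_pos"]])-[190,80])
crop(a,(190,80,310,220),5,"s5.png")
E
```

```text
t 8.47 p [ 459.3 -225.    44.4] rot [-1.790e+02 -1.000e-01  1.019e+02] F [ 0.1 -0.5 -0.7] w 39.4
dx -0.09 dy 0.03 dz 0.22 yaw -0.01
dx 0.00 dy 0.00 dz 0.00 yaw -0.00
plan end [ 460.2 -226.7   40. ] 101.96826955544172
[[67.00153089 84.21158913]]
```

View pics/s5.png

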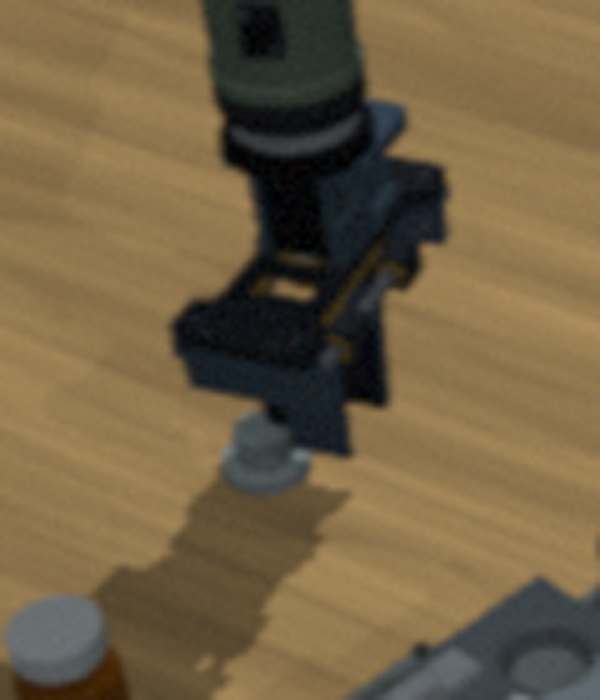

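>>> drive_tool(moves=[{"claw": 1,"dx": -0.08,"dy": 0.03,"dz": 0.4,"yaw": 0},{"claw": 1,"dx": 0,"dy": 0,"dz": 0.3,"yaw": 0},{"claw": 1,"dx": 0,"dy": 0,"dz": 0.2,"yaw": 0}])

```text
time_s: 8.9
ee_pos: [461.5, -226.3, 28.0]
ee_rot: [-179.3, 0.0, 101.9]
force: [-0.4, 3.5, 4.0]
gripper_width: 39.6
```

>>> drive_tool(moves=[{"claw": 1,"dx": 0,"dy": 0,"dz": 0.2,"yaw": 0},{"claw": 1,"dx": 0,"dy": 0,"dz": 0.2,"yaw": 0}])

```text
time_s: 9.15
ee_pos: [461.0, -224.8, 19.9]
ee_rot: [-179.2, -0.1, 101.8]
force: [0.3, 5.6, 2.1]
gripper_width: 39.4
```

```bash
python3 plan.py 460.3 -226.6 20 102 8; python3 - <<'E'
from h import *
a=grab_frame("scene")
crop(a,(210,130,290,200),8,"s6.png")
E
```

```text
t 9.15 p [ 461.  -224.8   19.9] rot [-1.792e+02 -1.000e-01  1.018e+02] F [0.3 5.6 2.1] w 39.4
dx -0.08 dy -0.05 dz -0.01 yaw -0.02
dx -0.00 dy -0.00 dz 0.00 yaw 0.00
plan end [ 460.3 -226.6   20.1] 102.0116543736108
```

View pics/s6.png

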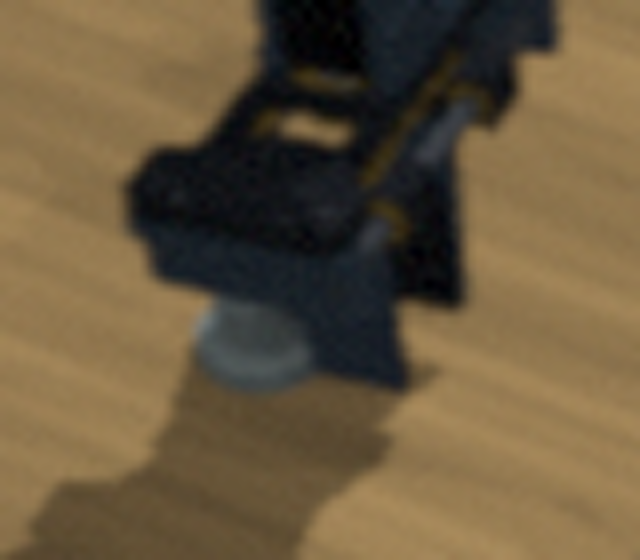

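>>> drive_tool(moves=[{"claw": 1,"dx": 0.1,"dy": -0.05,"dz": -0.5,"yaw": 0},{"claw": 1,"dx": 0,"dy": 0,"dz": -1,"yaw": 0},{"claw": 1,"dx": 0,"dy": 0,"dz": -1,"yaw": 0}])

```text
time_s: 9.57
ee_pos: [459.5, -224.3, 70.1]
ee_rot: [-179.1, -0.0, 101.9]
force: [1.4, -0.3, -0.9]
gripper_width: 39.5
```

```bash
python3 plan.py 468.3 -264.2 70 102 8; python3 - <<'E'
from h import *
a=grab_frame("scene");b=grab_frame("top")
crop(a,(210,110,290,180),8,"s7.png");crop(b,(395,190,475,260),8,"t7.png")
E
```

```text
t 9.57 p [ 459.5 -224.3   70.1] rot [-179.1   -0.   101.9] F [ 1.4 -0.3 -0.9] w 39.5
dx -1.00 dy 0.01 dz 0.00 yaw -0.01
dx -1.00 dy 0.00 dz 0.00 yaw 0.00
dx -0.04 dy 0.00 dz 0.01 yaw 0.00
dx -0.00 dy 0.00 dz -0.00 yaw 0.00
plan end [ 468.2 -264.2   69.9] 102.01204204313731
```

View pics/s7.png

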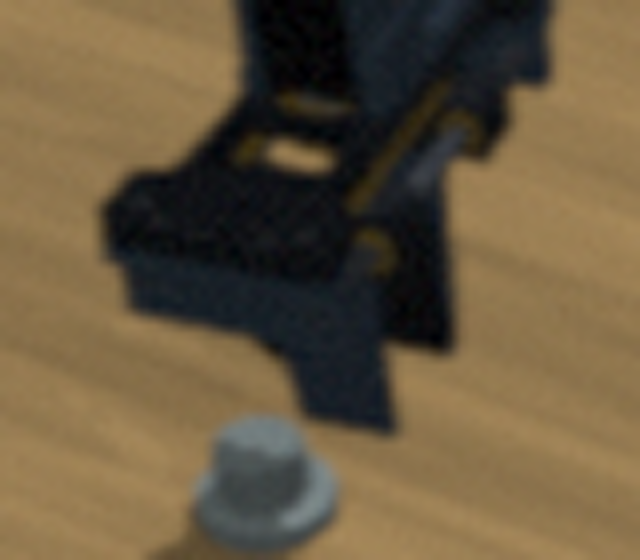

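View pics/t7.png

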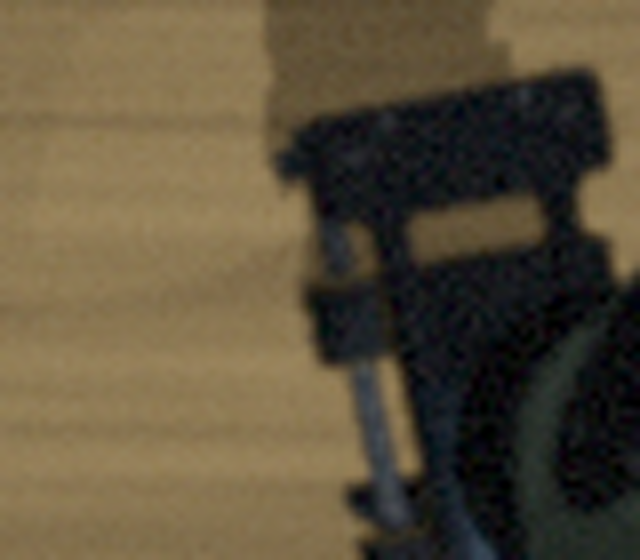

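>>> drive_tool(moves=[{"claw": 1,"dx": -1,"dy": 0,"dz": 0,"yaw": 0},{"claw": 1,"dx": -1,"dy": 0,"dz": 0.6,"yaw": 0},{"claw": 1,"dx": 0,"dy": 0,"dz": 0.7,"yaw": 0}])

```text
time_s: 10.05
ee_pos: [470.0, -268.5, 43.9]
ee_rot: [-179.4, 0.3, 101.9]
force: [0.0, 0.7, -0.8]
gripper_width: 40.0
```

```bash
python3 plan.py 468.3 -264.2 35 102 8; python3 - <<'E'
from h import *
a=grab_frame("scene")
crop(a,(210,110,290,180),8,"s8.png")
E
```

```text
t 10.05 p [ 470.  -268.5   43.9] rot [-179.4    0.3  101.9] F [ 0.   0.7 -0.8] w 40.0
dx 0.23 dy -0.04 dz 0.44 yaw -0.01
dx -0.00 dy -0.00 dz 0.00 yaw 0.00
plan end [ 468.3 -264.2   35.1] 102.00692794847191
```

View pics/s8.png

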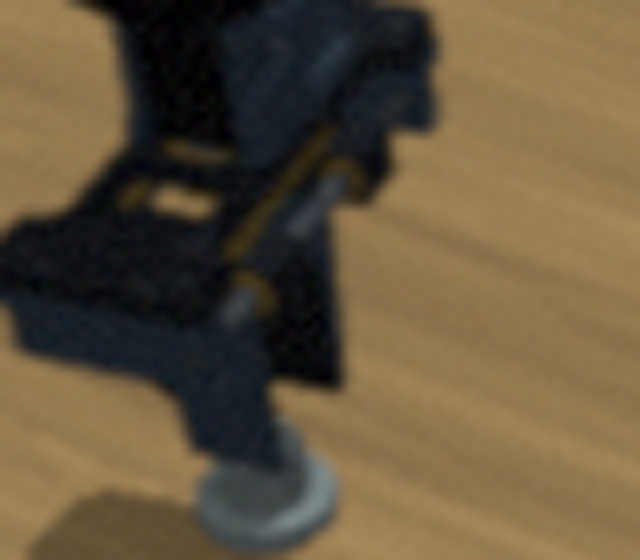

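>>> drive_tool(moves=[{"claw": 1,"dx": 0.2,"dy": -0.04,"dz": 0.4,"yaw": 0},{"claw": 1,"dx": 0,"dy": 0,"dz": 0.2,"yaw": 0},{"claw": 1,"dx": 0,"dy": 0,"dz": 0.2,"yaw": 0}])

```text
time_s: 10.48
ee_pos: [465.5, -261.7, 25.2]
ee_rot: [-179.1, -0.1, 101.9]
force: [-1.6, 2.1, 10.9]
gripper_width: 39.9
```

>>> drive_tool(moves=[{"claw": 1,"dx": 0,"dy": 0,"dz": 0.2,"yaw": 0},{"claw": 1,"dx": 0,"dy": 0,"dz": 0.15,"yaw": 0}])

```text
time_s: 10.72
ee_pos: [465.5, -260.2, 20.2]
ee_rot: [-179.1, -0.1, 102.0]
force: [-2.9, 2.3, 11.0]
gripper_width: 39.5
```

>>> drive_tool(moves=[{"claw": 1,"dx": 0,"dy": 0,"dz": 0.15,"yaw": 0},{"claw": 1,"dx": 0,"dy": 0,"dz": 0.1,"yaw": 0}])

```text
time_s: 10.98
ee_pos: [465.4, -258.5, 17.2]
ee_rot: [-179.2, -0.1, 102.1]
force: [-2.4, 1.3, 8.2]
gripper_width: 39.8
```

```bash
python3 - <<'E'
from h import *
a=grab_frame("scene");b=grab_frame("top")
crop(a,(210,110,290,180),8,"s9.png");crop(b,(415,190,495,260),8,"t9.png")
E
```

```text
(no output)
```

View pics/s9.png

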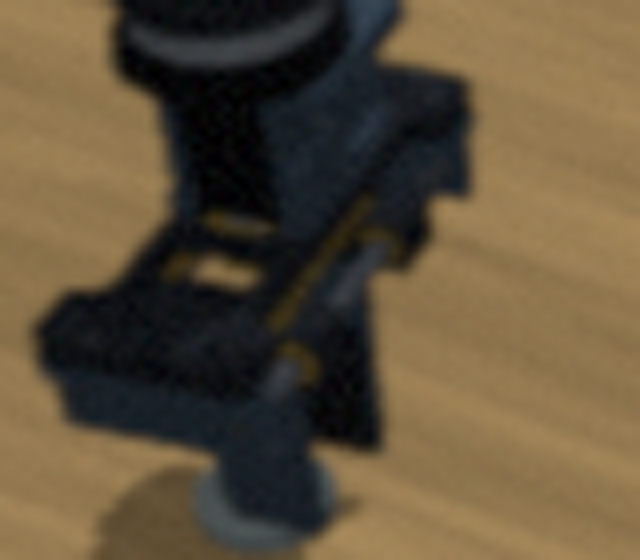

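View pics/t9.png

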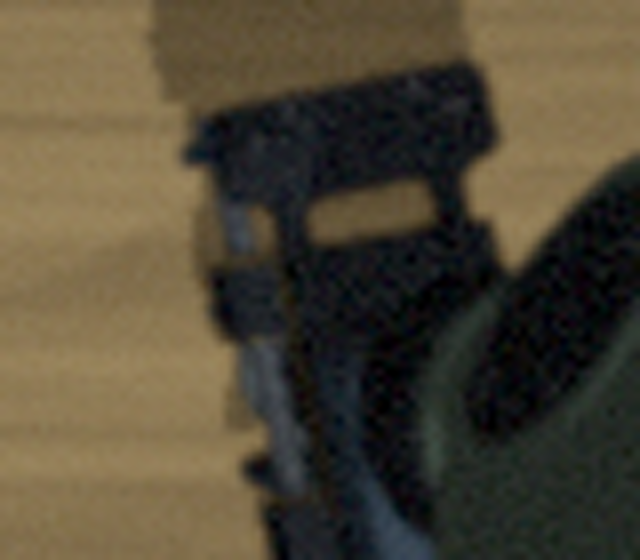

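>>> drive_tool(moves=[{"claw": 1,"dx": -0.1,"dy": 0.1,"dz": -0.1,"yaw": 0},{"claw": 1,"dx": -0.25,"dy": 0.05,"dz": 0,"yaw": 0},{"claw": 1,"dx": 0,"dy": 0,"dz": 0.1,"yaw": 0}])

```text
time_s: 11.45
ee_pos: [469.9, -263.9, 17.0]
ee_rot: [-179.2, -0.1, 102.2]
force: [0.1, 1.6, 7.9]
gripper_width: 39.7
```

Now open (fingers slide back evenly) and raise, with some shift to keep clear.

>>> drive_tool(moves=[{"claw": 0.7,"dx": 0,"dy": 0,"dz": 0,"yaw": 0},{"claw": 0,"dx": 0,"dy": 0,"dz": 0,"yaw": 0},{"claw": -1,"dx": 0,"dy": 0,"dz": 0,"yaw": 0},{"claw": -1,"dx": 0,"dy": 0,"dz": 0,"yaw": 0}])

```text
time_s: 11.95
ee_pos: [469.5, -263.8, 16.3]
ee_rot: [-179.1, -0.1, 102.1]
force: [0.5, -0.5, 0.2]
gripper_width: 62.5
```

>>> drive_tool(moves=[{"claw": -1,"dx": 0.6,"dy": 0,"dz": -1,"yaw": 0},{"claw": -1,"dx": 1,"dy": 0,"dz": -1,"yaw": 0},{"claw": -1,"dx": 1,"dy": 0,"dz": -1,"yaw": 0},{"claw": -1,"dx": 1,"dy": 0,"dz": -1,"yaw": 0}])

```text
time_s: 12.45
ee_pos: [454.3, -192.1, 96.4]
ee_rot: [-178.9, -0.3, 102.0]
force: [-0.4, -0.4, 0.1]
gripper_width: 90.6
```

```bash
python3 - <<'E'
from h import *
import pickle
a=grab_frame("scene");b=grab_frame("top");pickle.dump((a,b),open("f1.pkl","wb"))
crop(a,(210,110,290,180),8,"s10.png");crop(b,(415,190,495,260),8,"t10.png")
E
```

```text
(no output)
```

View pics/s10.png

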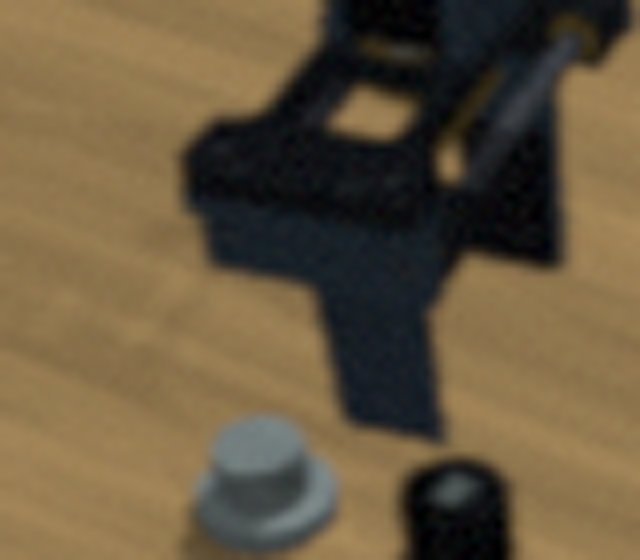

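View pics/t10.png

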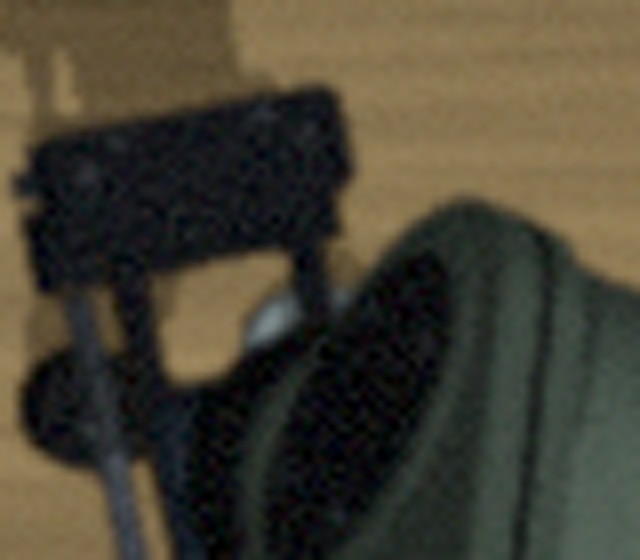

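```bash
python3 - <<'E'
from h import *
import pickle
a,b=pickle.load(open("f1.pkl","rb"))
a2=grab_frame("scene")
crop(a2,(240,130,300,210),8,"s11.png")
for z in(30,40,60): print(z,back(a,(266.9,169.8),z),back(b,(424.4,240.6),z))
E
```

```text
30 [ 451.47658539 -199.09959729   30.        ] [ 456.3402054  -192.81860212   30.        ]
40 [ 460.9551355  -191.10964223   40.        ] [ 456.98050091 -190.24834631   40.        ]
60 [ 479.91223571 -175.12973209   60.        ] [ 458.26109191 -185.1078347    60.        ]
```

View pics/s11.png

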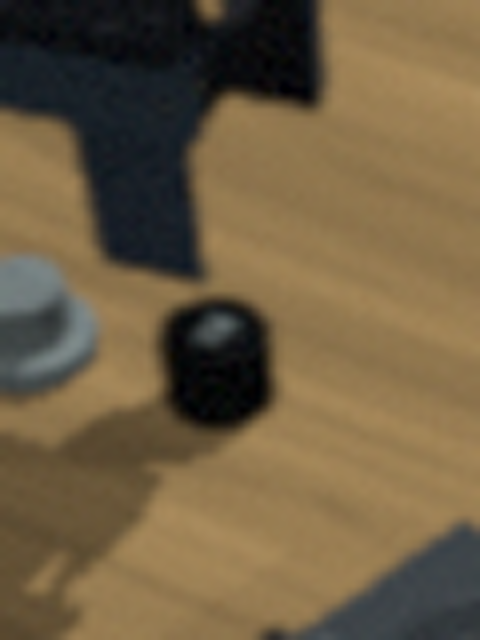

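```bash
python3 - <<'E'
from h import *
from scipy.optimize import minimize
a=grab_frame("scene")
s=8;box=(255,162,280,188)
x0,y0,x1,y1=box
g=cv2.resize(a["color"][y0:y1,x0:x1].max(2),None,fx=s,fy=s,interpolation=cv2.INTER_CUBIC)
m=(g<60).astype(np.uint8);m=cv2.morphologyEx(m,cv2.MORPH_CLOSE,np.ones((41,41)))
n,l,st,_=cv2.connectedComponentsWithStats(m);k=1+st[1:,4].argmax();m=(l==k).astype(np.uint8)
cv2.imwrite("pics/m2.png",np.hstack([m*255,g]))
t=np.linspace(0,2*np.pi,60);C=np.c_[20*np.cos(t),20*np.sin(t),0*t]
def ren(q):
    P=np.r_[C,C+[0,0,30]]+[q[0],q[1],0];uv=(proj(a,P)-[x0,y0]+.5)*s-.5
    r=np.zeros_like(m);cv2.fillConvexPoly(r,np.round(cv2.convexHull(uv.astype(np.float32))*16).astype(np.int32),1,shift=4);return r
f=lambda q:-(m&ren(q)).sum()/(m|ren(q)).sum()
r=minimize(f,[456,-194],method="Nelder-Mead",options=dict(initial_simplex=[[456,-194],[464,-194],[456,-186]]));print(r.x,r.fun)
E
python3 plan.py 456 -194 96 102 5
```

```text
[ 440. -154.] 0.0
t 12.65 p [ 454.8 -192.8   95.9] rot [-179.    -0.2  102.1] F [0.1 0.  0.6] w 91.2
dx -0.07 dy 0.05 dz -0.00 yaw 0.01
dx -0.00 dy -0.00 dz -0.00 yaw -0.00
plan end [ 456.  -194.    95.9] 101.97522893345479<stdin>:14: RuntimeWarning: overflow encountered in scalar negative
```

View pics/m2.png

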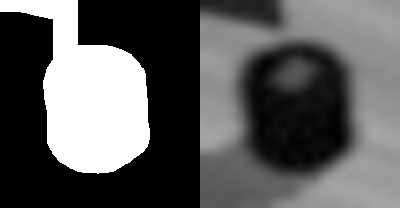

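```bash
python3 - <<'E'
from h import *
from scipy.optimize import minimize
a=grab_frame("scene")
s=8;box=(255,162,280,188)
x0,y0,x1,y1=box
g=cv2.resize(a["color"][y0:y1,x0:x1].max(2),None,fx=s,fy=s,interpolation=cv2.INTER_CUBIC)
g[:42]=200
m=(g<70).astype(np.uint8);c,_=cv2.findContours(m,cv2.RETR_EXTERNAL,2);c=max(c,key=cv2.contourArea);m[:]=0;cv2.drawContours(m,[c],-1,1,-1)
t=np.linspace(0,2*np.pi,60);C=np.c_[20*np.cos(t),20*np.sin(t),0*t]
def ren(q,z0):
    P=np.r_[C,C+[0,0,30]]+[q[0],q[1],z0];uv=(proj(a,P)-[x0,y0]+.5)*s-.5
    r=np.zeros_like(m);cv2.fillConvexPoly(r,np.round(cv2.convexHull(uv.astype(np.float32))*16).astype(np.int32),1,shift=4);return r
f=lambda q:-float((m&ren(q,0)).sum())/float((m|ren(q,0)).sum())
r=minimize(f,[456,-194],method="Nelder-Mead",options=dict(initial_simplex=[[456,-194],[464,-194],[456,-186]]));print(r.x,r.fun)
E
```

```text
[ 455.72572827 -199.41432333] -0.8441375422773394
```

```bash
python3 plan.py 455.8 -197 17 102 6
```

```text
t 12.7 p [ 454.5 -193.    95.4] rot [-178.9   -0.3  102. ] F [ 0.1  0.2 -0.7] w 91.3
dx -0.05 dy 0.01 dz 1.00 yaw 0.00
dx -0.05 dy 0.00 dz 1.00 yaw 0.00
dx -0.06 dy 0.01 dz 1.00 yaw 0.00
dx -0.05 dy 0.00 dz 0.92 yaw 0.00
dx 0.00 dy 0.00 dz 0.00 yaw 0.00
plan end [ 455.8 -197.    17. ] 102.02865723102923
```

>>> drive_tool(moves=[{"claw": -1,"dx": -0.2,"dy": 0,"dz": 1,"yaw": 0},{"claw": -1,"dx": 0,"dy": 0,"dz": 1,"yaw": 0},{"claw": -1,"dx": 0,"dy": 0,"dz": 1,"yaw": 0},{"claw": -1,"dx": 0,"dy": 0,"dz": 0.7,"yaw": 0},{"claw": -1,"dx": 0,"dy": 0,"dz": 0,"yaw": 0}])

```text
time_s: 13.32
ee_pos: [452.8, -199.8, 15.0]
ee_rot: [-178.7, -0.4, 101.8]
force: [-0.1, 1.2, 0.6]
gripper_width: 91.0
```

```bash
python3 plan.py 455.8 -197 17 102 6
```

```text
t 13.32 p [ 452.8 -199.8   15. ] rot [-178.7   -0.4  101.8] F [-0.1  1.2  0.6] w 91.0
dx 0.11 dy 0.17 dz -0.10 yaw -0.02
dx -0.00 dy 0.00 dz 0.00 yaw 0.00
plan end [ 455.7 -197.    17. ] 102.01417344772453
```

>>> drive_tool(moves=[{"claw": 0.2,"dx": 0.11,"dy": 0.15,"dz": -0.12,"yaw": 0},{"claw": 1,"dx": 0,"dy": 0,"dz": 0,"yaw": 0},{"claw": 1,"dx": 0,"dy": 0,"dz": 0,"yaw": 0},{"claw": 1,"dx": 0,"dy": 0,"dz": 0,"yaw": 0},{"claw": 1,"dx": 0,"dy": 0,"dz": 0,"yaw": 0}])

```text
time_s: 13.95
ee_pos: [457.2, -197.6, 19.4]
ee_rot: [-178.9, -0.3, 101.9]
force: [0.3, -0.3, -0.2]
gripper_width: 44.2
```

>>> drive_tool(moves=[{"claw": 1,"dx": 0,"dy": 0,"dz": 0,"yaw": 0},{"claw": 1,"dx": 0,"dy": 0,"dz": 0,"yaw": 0}])

```text
time_s: 14.2
ee_pos: [457.1, -197.6, 19.5]
ee_rot: [-178.9, -0.3, 101.8]
force: [0.1, 0.3, -0.9]
gripper_width: 39.5
```

>>> drive_tool(moves=[{"claw": -0.4,"dx": 0,"dy": 0,"dz": 0,"yaw": 0},{"claw": -0.4,"dx": 0,"dy": 0,"dz": 0,"yaw": -0.5},{"claw": -0.4,"dx": 0,"dy": 0,"dz": 0,"yaw": -1},{"claw": -0.4,"dx": 0,"dy": 0,"dz": 0,"yaw": -1},{"claw": -0.4,"dx": 0,"dy": 0,"dz": 0,"yaw": -1}])

```text
time_s: 14.82
ee_pos: [457.2, -197.6, 19.4]
ee_rot: [-179.2, -0.8, 132.9]
force: [-0.8, -0.0, 0.8]
gripper_width: 63.9
```

>>> drive_tool(moves=[{"claw": -0.4,"dx": 0,"dy": 0,"dz": 0,"yaw": -1},{"claw": -0.4,"dx": 0,"dy": 0,"dz": 0,"yaw": -1},{"claw": -0.4,"dx": 0,"dy": 0,"dz": 0,"yaw": -1},{"claw": -0.4,"dx": 0,"dy": 0,"dz": 0,"yaw": -1}])

```text
time_s: 15.32
ee_pos: [457.2, -197.6, 19.3]
ee_rot: [-179.8, -1.2, 168.4]
force: [0.5, 0.3, 0.2]
gripper_width: 64.1
```

```bash
python3 plan.py 457.1 -197.6 18 166.7 6
```

```text
t 15.32 p [ 457.2 -197.6   19.3] rot [-179.8   -1.2  168.4] F [0.5 0.3 0.2] w 64.1
dx 0.01 dy 0.00 dz 0.06 yaw 0.20
dx -0.00 dy 0.00 dz 0.00 yaw 0.00
plan end [ 457.  -197.6   18.1] 166.71479907525267
```

>>> drive_tool(moves=[{"claw": 1,"dx": 0,"dy": 0,"dz": 0.06,"yaw": 0.2},{"claw": 1,"dx": 0,"dy": 0,"dz": 0,"yaw": 0},{"claw": 1,"dx": 0,"dy": 0,"dz": 0,"yaw": 0},{"claw": 1,"dx": 0,"dy": 0,"dz": 0,"yaw": 0}], grip_force=15)

```text
time_s: 15.82
ee_pos: [457.3, -197.7, 18.0]
ee_rot: [-179.8, -1.1, 166.3]
force: [-1.1, -0.0, 0.4]
gripper_width: 39.2
```

```bash
python3 plan.py 457.2 -197.6 130 166.7 6
```

```text
t 15.82 p [ 457.3 -197.7   18. ] rot [-179.8   -1.1  166.3] F [-1.1 -0.   0.4] w 39.2
dx 0.00 dy 0.00 dz -1.00 yaw -0.05
dx 0.00 dy 0.00 dz -1.00 yaw -0.00
dx 0.00 dy 0.00 dz -1.00 yaw -0.00
dx 0.00 dy 0.00 dz -1.00 yaw -0.00
dx 0.00 dy 0.00 dz -1.00 yaw -0.00
dx 0.01 dy 0.01 dz -0.60 yaw -0.00
plan end [ 457.1 -197.5  130. ] 166.6833707818371
```

>>> drive_tool(moves=[{"claw": 1,"dx": 0,"dy": 0,"dz": -0.5,"yaw": -0.05},{"claw": 1,"dx": 0,"dy": 0,"dz": -1,"yaw": 0},{"claw": 1,"dx": 0,"dy": 0,"dz": -1,"yaw": 0},{"claw": 1,"dx": 0,"dy": 0,"dz": -1,"yaw": 0},{"claw": 1,"dx": 0,"dy": 0,"dz": -1,"yaw": 0}])

```text
time_s: 16.45
ee_pos: [457.9, -197.0, 111.1]
ee_rot: [-179.8, -1.4, 166.7]
force: [0.1, -0.3, -0.5]
gripper_width: 39.3
```

```bash
python3 plan.py 576.4 -11.1 142 166.7 12
```

```text
t 16.45 p [ 457.9 -197.   111.1] rot [-179.8   -1.4  166.7] F [ 0.1 -0.3 -0.5] w 39.3
dx -0.35 dy 1.00 dz -0.15 yaw -0.00
dx -0.35 dy 1.00 dz -0.15 yaw -0.00
dx -0.35 dy 1.00 dz -0.15 yaw -0.00
dx -0.35 dy 1.00 dz -0.15 yaw -0.00
dx -0.35 dy 1.00 dz -0.15 yaw -0.00
dx -0.35 dy 1.00 dz -0.15 yaw -0.00
dx -0.35 dy 1.00 dz -0.15 yaw -0.00
dx -0.34 dy 1.00 dz -0.14 yaw -0.00
dx -0.35 dy 1.00 dz -0.15 yaw -0.00
dx -0.34 dy 1.00 dz -0.14 yaw -0.00
dx -0.14 dy 0.41 dz -0.06 yaw -0.00
dx -0.00 dy 0.00 dz -0.00 yaw -0.00
plan end [576.3 -11.1 141.9] 166.67196623692902
```

>>> drive_tool(moves=[{"claw": 1,"dx": -0.35,"dy": 1,"dz": -0.3,"yaw": 0},{"claw": 1,"dx": -0.35,"dy": 1,"dz": -0.3,"yaw": 0},{"claw": 1,"dx": -0.35,"dy": 1,"dz": -0.3,"yaw": 0},{"claw": 1,"dx": -0.35,"dy": 1,"dz": -0.3,"yaw": 0},{"claw": 1,"dx": -0.35,"dy": 1,"dz": -0.3,"yaw": 0}])

```text
time_s: 17.08
ee_pos: [517.2, -106.5, 145.6]
ee_rot: [-179.8, -1.1, 166.5]
force: [0.2, 0.2, -0.9]
gripper_width: 39.3
```

>>> drive_tool(moves=[{"claw": 1,"dx": -0.35,"dy": 1,"dz": 0,"yaw": 0},{"claw": 1,"dx": -0.35,"dy": 1,"dz": 0,"yaw": 0},{"claw": 1,"dx": -0.35,"dy": 1,"dz": 0,"yaw": 0},{"claw": 1,"dx": -0.35,"dy": 0.6,"dz": 0,"yaw": 0}])

```text
time_s: 17.58
ee_pos: [563.3, -39.5, 146.8]
ee_rot: [-179.8, -0.9, 166.5]
force: [0.1, -0.5, -1.7]
gripper_width: 39.4
```

```bash
python3 plan.py 576.4 -11.1 142 166.7 12
```

```text
t 17.57 p [563.3 -39.5 146.8] rot [-179.8   -0.9  166.5] F [ 0.1 -0.5 -1.7] w 39.4
dx -0.20 dy 1.00 dz 0.16 yaw -0.02
dx -0.11 dy 0.53 dz 0.08 yaw -0.00
dx 0.00 dy 0.00 dz 0.00 yaw -0.00
plan end [576.5 -11.2 142. ] 166.69338343138736
```

>>> drive_tool(moves=[{"claw": 1,"dx": -0.15,"dy": 0.7,"dz": 0.1,"yaw": 0},{"claw": 1,"dx": -0.1,"dy": 0.5,"dz": 0.1,"yaw": 0},{"claw": 1,"dx": 0,"dy": 0,"dz": 0,"yaw": 0}])

```text
time_s: 17.95
ee_pos: [574.6, -15.4, 141.8]
ee_rot: [-179.8, -1.0, 166.6]
force: [-0.7, 0.2, -0.9]
gripper_width: 39.4
```

```bash
python3 plan.py 576.4 -11.1 110 166.7 12;python3 - <<'E'
from h import *
a=grab_frame("scene");b=grab_frame("top")
crop(a,(240,130,340,270),5,"s12.png");crop(b,(310,130,410,220),6,"t12.png")
E
```

```text
t 17.95 p [574.6 -15.4 141.8] rot [-179.8   -1.   166.6] F [-0.7  0.2 -0.9] w 39.4
dx -0.02 dy 0.14 dz 1.00 yaw -0.01
dx -0.02 dy 0.09 dz 0.59 yaw -0.00
dx 0.00 dy -0.00 dz -0.00 yaw -0.00
plan end [576.5 -11.1 110. ] 166.6662408696971
```

View pics/s12.png

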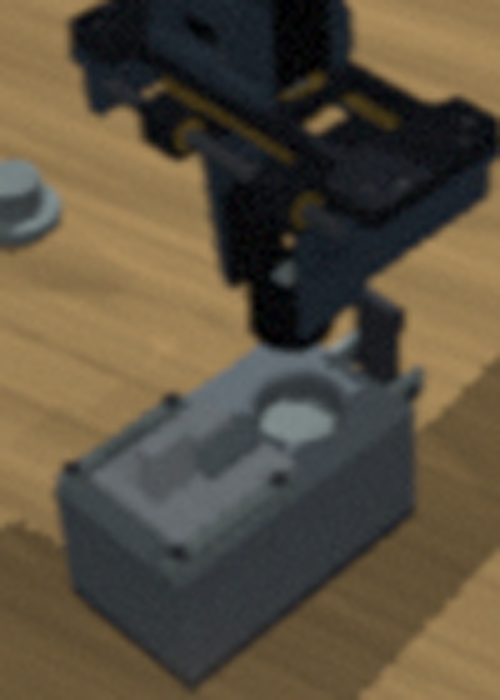

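View pics/t12.png

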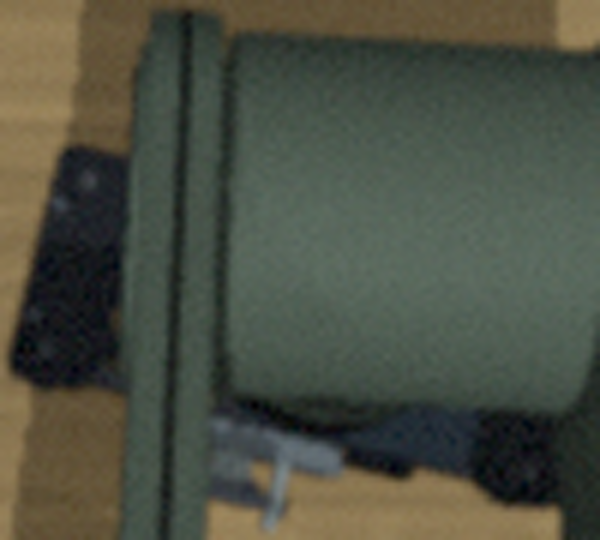

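>>> drive_tool(moves=[{"claw": 1,"dx": -0.02,"dy": 0.22,"dz": 0.9,"yaw": 0},{"claw": 1,"dx": 0,"dy": 0,"dz": 0.8,"yaw": 0},{"claw": 1,"dx": 0,"dy": 0,"dz": 0,"yaw": 0}])

```text
time_s: 18.42
ee_pos: [574.7, -13.4, 107.4]
ee_rot: [-179.7, -1.0, 166.4]
force: [0.1, 0.9, -2.1]
gripper_width: 39.5
```

```bash
python3 plan.py 576.4 -11.1 98 166.7 12;python3 - <<'E'
from h import *
a=grab_frame("scene")
p=telemetry.state()["ee_pos"]
t=np.linspace(0,2*np.pi,80)
img=a["color"].copy()
x0,y0,x1,y1=260,170,330,240;s=8
I=cv2.resize(img[y0:y1,x0:x1],None,fx=s,fy=s,interpolation=cv2.INTER_CUBIC);J=I.copy()
def dr(c,r,z,col):
    uv=(proj(a,np.c_[c[0]+r*np.cos(t),c[1]+r*np.sin(t),0*t+z])-[x0,y0]+.5)*s-.5
    cv2.polylines(J,[np.round(uv).astype(int)],True,col,1)
dr(p,20,p[2]-18,(0,255,0));dr(p,20,p[2]+12,(0,255,0));dr((576.4,-11.1),24,75,(0,0,255));dr((576.4,-11.1),18,61,(255,0,0))
cv2.imwrite("pics/s13.png",I);cv2.imwrite("pics/s13b.png",J)
E
```

```text
t 18.43 p [574.7 -13.4 107.4] rot [-179.7   -1.   166.4] F [ 0.1  0.9 -2.1] w 39.5
dx -0.05 dy 0.13 dz 0.47 yaw -0.03
dx -0.00 dy -0.00 dz 0.00 yaw -0.00
plan end [576.3 -11.1  98. ] 166.6999646367069
```

View pics/s13.png

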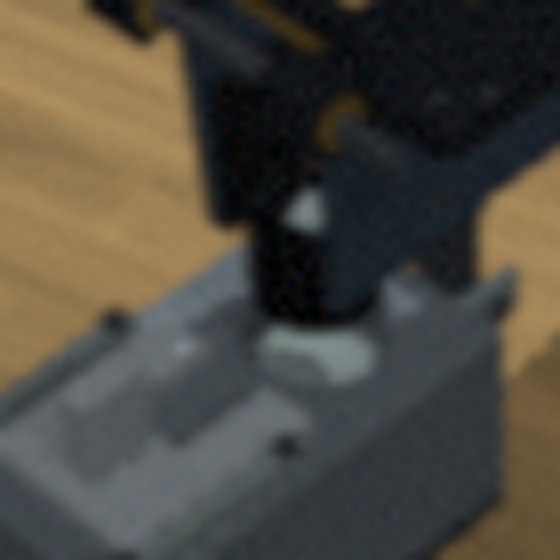

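View pics/s13b.png

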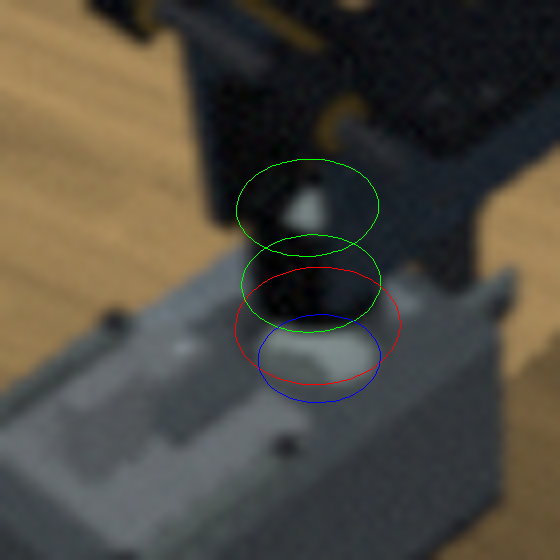

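>>> drive_tool(moves=[{"claw": 1,"dx": -0.09,"dy": 0.1,"dz": 0.3,"yaw": 0},{"claw": 1,"dx": 0,"dy": 0,"dz": 0.3,"yaw": 0},{"claw": 1,"dx": 0,"dy": 0,"dz": 0.25,"yaw": 0}])

```text
time_s: 18.85
ee_pos: [578.3, -12.2, 91.9]
ee_rot: [-179.8, -0.7, 166.4]
force: [-5.1, -1.5, 10.1]
gripper_width: 39.6
```

>>> drive_tool(moves=[{"claw": 1,"dx": 0,"dy": 0,"dz": 0.2,"yaw": 0}])

```text
time_s: 18.98
ee_pos: [576.6, -12.4, 88.5]
ee_rot: [-179.7, -0.9, 166.4]
force: [-7.1, -1.0, 9.6]
gripper_width: 39.6
```

>>> drive_tool(moves=[{"claw": 1,"dx": 0.1,"dy": 0,"dz": -0.05,"yaw": 0},{"claw": 1,"dx": 0.05,"dy": 0,"dz": 0.1,"yaw": 0}])

```text
time_s: 19.23
ee_pos: [573.8, -11.6, 87.5]
ee_rot: [-179.7, -0.9, 166.4]
force: [1.1, 0.2, -0.8]
gripper_width: 39.7
```

>>> drive_tool(moves=[{"claw": 1,"dx": 0,"dy": 0,"dz": 0.15,"yaw": 0}])

```text
time_s: 19.35
ee_pos: [574.1, -11.7, 84.5]
ee_rot: [-179.7, -0.8, 166.4]
force: [0.7, -0.1, -1.4]
gripper_width: 39.7
```

>>> drive_tool(moves=[{"claw": 1,"dx": 0,"dy": 0,"dz": 0.15,"yaw": 0},{"claw": 1,"dx": 0,"dy": 0,"dz": 0.1,"yaw": 0}])

```text
time_s: 19.6
ee_pos: [575.1, -12.0, 79.5]
ee_rot: [-179.7, -0.7, 166.5]
force: [0.6, -1.6, 3.9]
gripper_width: 39.1
```

>>> drive_tool(moves=[{"claw": 0,"dx": 0,"dy": 0,"dz": 0,"yaw": 0},{"claw": -0.3,"dx": 0,"dy": 0,"dz": 0,"yaw": 0},{"claw": -0.3,"dx": 0,"dy": 0,"dz": -0.5,"yaw": 0},{"claw": -0.3,"dx": 0,"dy": 0,"dz": -1,"yaw": 0},{"claw": -0.3,"dx": 0,"dy": 0,"dz": -1,"yaw": 0}])

```text
time_s: 20.23
ee_pos: [574.0, -11.4, 130.0]
ee_rot: [-179.7, -1.0, 166.4]
force: [0.4, -0.6, 0.6]
gripper_width: 59.2
```

```bash
python3 - <<'E'
from h import *
a=grab_frame("scene");print(telemetry.state()["ee_pos"])
crop(a,(240,140,340,260),6,"s14.png")
E
```

```text
[575.82801525 -11.48401424 132.89433473]
```

View pics/s14.png

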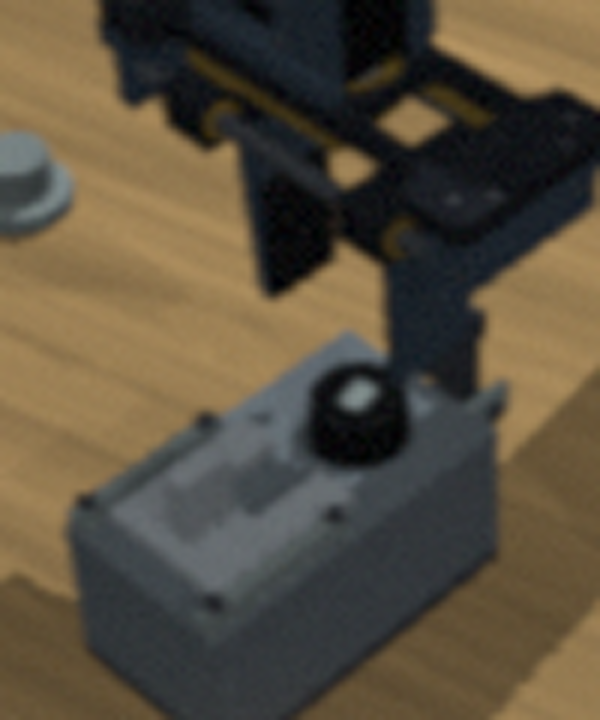

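>>> drive_tool(moves=[{"claw": 1,"dx": 0.03,"dy": 0,"dz": 0.4,"yaw": 0},{"claw": 1,"dx": 0,"dy": 0,"dz": 0.5,"yaw": 0},{"claw": 1,"dx": 0,"dy": 0,"dz": 0.3,"yaw": 0},{"claw": 1,"dx": 0,"dy": 0,"dz": 0.1,"yaw": 0},{"claw": 1,"dx": 0,"dy": 0,"dz": 0,"yaw": 0}])

```text
time_s: 20.9
ee_pos: [573.2, -11.3, 103.0]
ee_rot: [-179.7, -0.9, 166.4]
force: [0.4, -0.5, 0.1]
gripper_width: 12.2
```

```bash
python3 plan.py 574.6 -11.8 95 166.7 12;python3 - <<'E'
from h import *
a=grab_frame("scene")
crop(a,(250,130,330,220),8,"s15.png")
E
```

```text
t 20.9 p [573.2 -11.3 103. ] rot [-179.7   -0.9  166.4] F [ 0.4 -0.5  0.1] w 12.2
dx -0.07 dy -0.01 dz 0.40 yaw -0.03
dx -0.00 dy -0.00 dz 0.00 yaw -0.00
plan end [574.5 -11.8  95. ] 166.69616824464407
```

View pics/s15.png

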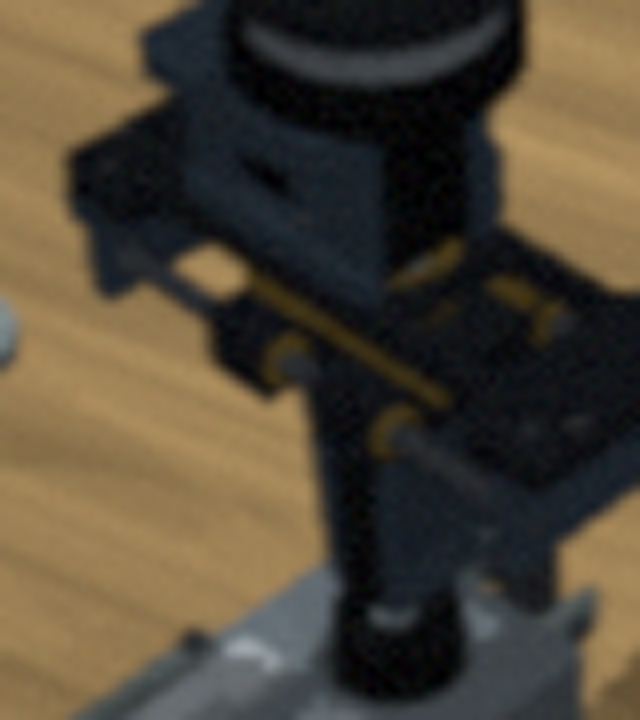

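>>> drive_tool(moves=[{"claw": 1,"dx": -0.06,"dy": -0.01,"dz": 0.2,"yaw": 0},{"claw": 1,"dx": 0,"dy": 0,"dz": 0,"yaw": 0},{"claw": 1,"dx": 0,"dy": 0,"dz": 0.1,"yaw": 0},{"claw": 1,"dx": 0,"dy": 0,"dz": 0.2,"yaw": 0}])

```text
time_s: 21.45
ee_pos: [574.9, -11.8, 93.3]
ee_rot: [-179.7, -0.8, 166.4]
force: [-0.2, 0.4, 0.1]
gripper_width: 0.3
```

```bash
python3 plan.py 574.6 -11.8 85 166.7 12
```

```text
t 21.45 p [574.9 -11.8  93.3] rot [-179.7   -0.8  166.4] F [-0.2  0.4  0.1] w 0.3
dx 0.02 dy -0.00 dz 0.41 yaw -0.03
dx -0.00 dy -0.00 dz 0.00 yaw -0.00
plan end [574.5 -11.7  85.1] 166.69516916634424
```

>>> drive_tool(moves=[{"claw": 1,"dx": 0,"dy": 0,"dz": 0.25,"yaw": 0},{"claw": 1,"dx": 0,"dy": 0,"dz": 0.25,"yaw": 0},{"claw": 1,"dx": 0,"dy": 0,"dz": 0.25,"yaw": 0}])

```text
time_s: 21.82
ee_pos: [575.4, -11.8, 80.1]
ee_rot: [-179.8, -0.7, 166.4]
force: [-2.2, -0.0, 6.1]
gripper_width: 0.4
```

>>> drive_tool(moves=[{"claw": 1,"dx": 0,"dy": 0,"dz": 0.25,"yaw": 0},{"claw": 1,"dx": 0,"dy": 0,"dz": 0.25,"yaw": 0}])

```text
time_s: 22.08
ee_pos: [575.3, -11.8, 72.4]
ee_rot: [-179.8, -0.6, 166.4]
force: [-3.0, 0.1, 6.9]
gripper_width: 0.6
```

>>> drive_tool(moves=[{"claw": 1,"dx": 0.02,"dy": 0,"dz": 0.15,"yaw": 0},{"claw": 1,"dx": 0,"dy": 0,"dz": 0.2,"yaw": 0}])

```text
time_s: 22.32
ee_pos: [575.5, -11.9, 68.1]
ee_rot: [-179.8, -0.4, 166.4]
force: [-7.2, 0.8, 30.9]
gripper_width: 0.4
```

>>> drive_tool(moves=[{"claw": 1,"dx": 0,"dy": 0,"dz": 0.2,"yaw": 0},{"claw": 1,"dx": 0,"dy": 0,"dz": 0.2,"yaw": 0}])

```text
time_s: 22.58
ee_pos: [575.5, -11.9, 68.2]
ee_rot: [-179.8, -0.3, 166.5]
force: [-8.1, -0.8, 26.5]
gripper_width: 0.4
```

>>> drive_tool(moves=[{"claw": 1,"dx": 0,"dy": 0,"dz": -0.3,"yaw": 0},{"claw": 1,"dx": 0,"dy": 0,"dz": -1,"yaw": 0},{"claw": 0.3,"dx": 0,"dy": 0,"dz": -1,"yaw": 0},{"claw": 0.3,"dx": 0,"dy": 0,"dz": -1,"yaw": 0},{"claw": 0.3,"dx": 0,"dy": 0,"dz": -0.5,"yaw": 0}])

```text
time_s: 23.2
ee_pos: [574.9, -11.7, 145.9]
ee_rot: [-179.8, -0.4, 166.5]
force: [0.2, 0.7, -0.3]
gripper_width: 27.7
```

```bash
python3 - <<'E'
from h import *
import pickle
a=grab_frame("scene");print(telemetry.state()["ee_pos"])
crop(a,(240,160,340,260),6,"s16.png")
a0,b0=pickle.load(open("f0.pkl","rb"))
# keeper: fin front/back in the top image, fork ends
yw=np.radians(-13.3);c=np.array([576.4,-11.1])
def loc(P): d=P[:2]-c; return (d@[np.cos(yw),np.sin(yw)]).round(1),(d@[-np.sin(yw),np.cos(yw)]).round(1)
cv=lambda p,o:(np.array(p,float)+.5)/6-.5+np.array(o)
for n,p,z in(("fin back top",(228,125),114),("fin front top",(218,190),114),("forkL",(142,272),82),("forkR",(246,298),82)):print(n,loc(back(b0,cv(p,(325,130)),z)))
for n,p,z in(("forkL scene",(262,225),82),("forkR scene",(335,278),82)):print(n,loc(back(a0,cv(p,(240,175)),z)))
crop(b0,(340,135,385,185),12,"t0k.png");crop(a0,(250,200,310,250),12,"s0k.png")
E
```

```text
[575.38327131 -11.6608623  146.84920319]
fin back top (np.float64(89.9), np.float64(1.2))
fin front top (np.float64(64.9), np.float64(-1.1))
forkL (np.float64(31.4), np.float64(18.4))
forkR (np.float64(31.3), np.float64(-23.6))
forkL scene (np.float64(34.5), np.float64(-16.8))
forkR scene (np.float64(34.4), np.float64(23.3))
```

View pics/s16.png

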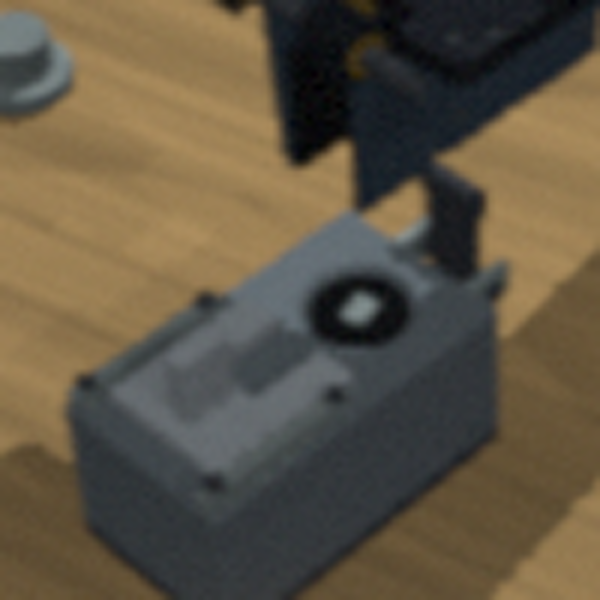

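View pics/t0k.png

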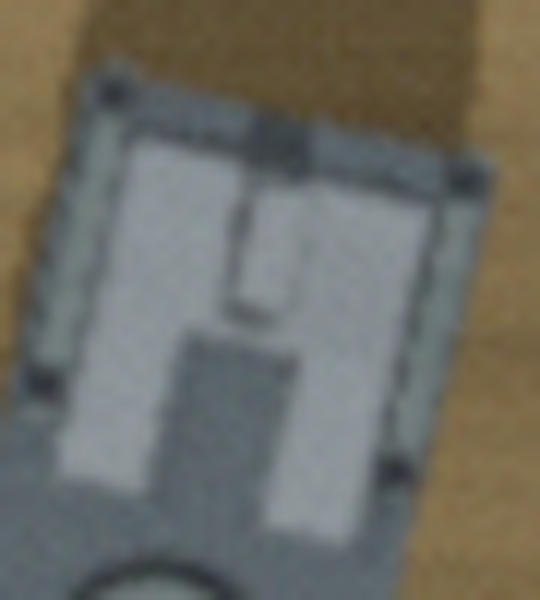

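View pics/s0k.png

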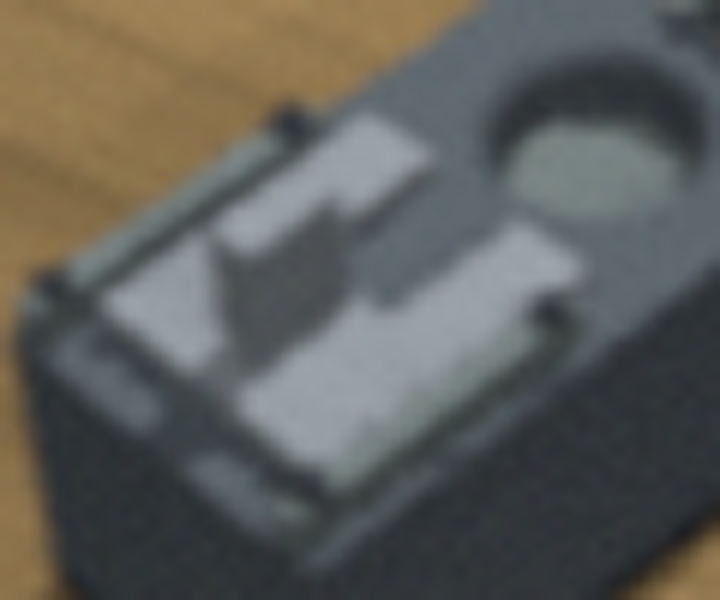

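```bash
python3 plan.py 652.9 -30.3 135 166.7 12
```

```text
t 23.25 p [575.4 -11.7 146.8] rot [-179.8   -0.3  166.5] F [ 1.2 -0.5  0.9] w 30.6
dx -1.00 dy 0.00 dz 0.15 yaw -0.03
dx -1.00 dy -0.00 dz 0.15 yaw 0.00
dx -1.00 dy -0.01 dz 0.15 yaw 0.00
dx -0.99 dy -0.00 dz 0.14 yaw 0.00
dx 0.00 dy -0.00 dz 0.00 yaw 0.00
plan end [653.  -30.3 135. ] 166.71423303746363
```

>>> drive_tool(moves=[{"claw": 0.3,"dx": -1,"dy": 0,"dz": 0.1,"yaw": -0.03},{"claw": 0.3,"dx": -1,"dy": 0,"dz": 0.1,"yaw": 0},{"claw": 0.3,"dx": -1,"dy": 0,"dz": 0.1,"yaw": 0},{"claw": 0.3,"dx": -0.8,"dy": 0,"dz": 0.3,"yaw": 0},{"claw": 0.3,"dx": 0,"dy": 0,"dz": 0,"yaw": 0}])

```text
time_s: 23.88
ee_pos: [649.2, -29.5, 129.8]
ee_rot: [-179.8, -0.7, 166.7]
force: [0.0, 0.4, -0.5]
gripper_width: 32.1
```

```bash
python3 plan.py 652.9 -30.3 90 166.7 12;python3 - <<'E'
from h import *
a=grab_frame("scene")
crop(a,(240,150,320,240),8,"s17.png")
E
```

```text
t 23.88 p [649.2 -29.5 129.8] rot [-179.8   -0.7  166.7] F [ 0.   0.4 -0.5] w 32.1
dx -0.10 dy 0.00 dz 1.00 yaw 0.00
dx -0.09 dy 0.01 dz 0.99 yaw 0.00
dx -0.00 dy -0.00 dz -0.00 yaw 0.00
plan end [652.9 -30.2  90. ] 166.73339925129275
```

View pics/s17.png

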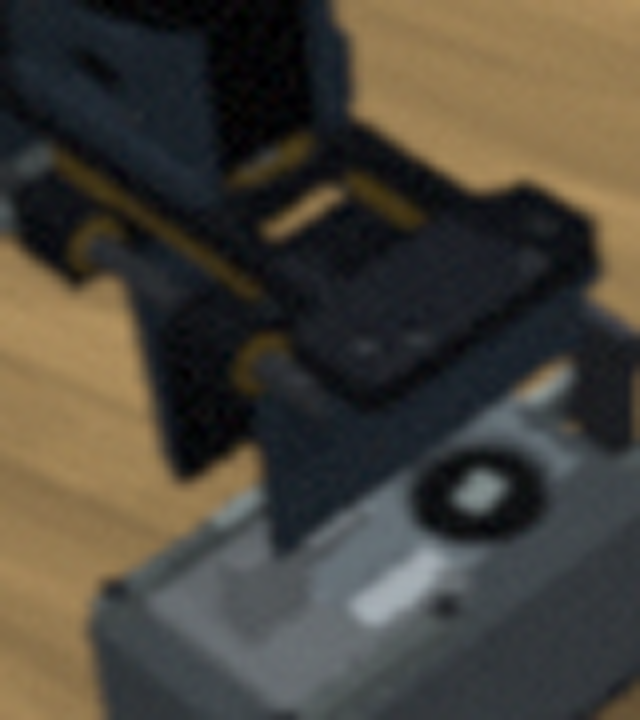

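>>> drive_tool(moves=[{"claw": 0.3,"dx": -0.1,"dy": 0,"dz": 0.5,"yaw": 0},{"claw": 0.3,"dx": -0.05,"dy": 0,"dz": 0.4,"yaw": 0}])

```text
time_s: 24.18
ee_pos: [650.6, -29.8, 111.6]
ee_rot: [-179.8, -0.7, 166.8]
force: [-0.8, -0.6, 0.2]
gripper_width: 31.9
```

>>> drive_tool(moves=[{"claw": 0.3,"dx": 0,"dy": 0,"dz": 0.5,"yaw": 0},{"claw": 0.3,"dx": 0,"dy": 0,"dz": 0.3,"yaw": 0},{"claw": 0.3,"dx": 0,"dy": 0,"dz": 0,"yaw": 0}])

```text
time_s: 24.55
ee_pos: [649.1, -29.6, 93.5]
ee_rot: [-179.7, -0.8, 166.8]
force: [0.0, -0.2, 0.4]
gripper_width: 32.2
```

>>> drive_tool(moves=[{"claw": 1,"dx": 0,"dy": 0,"dz": 0.1,"yaw": 0},{"claw": 1,"dx": 0,"dy": 0,"dz": 0,"yaw": 0},{"claw": 1,"dx": 0,"dy": 0,"dz": 0,"yaw": 0}], grip_force=15)

```text
time_s: 24.92
ee_pos: [649.4, -30.0, 91.9]
ee_rot: [-179.7, -0.7, 166.8]
force: [-1.0, -1.3, -0.2]
gripper_width: 12.1
```

>>> drive_tool(moves=[{"claw": 1,"dx": 0.4,"dy": 0,"dz": 0,"yaw": 0},{"claw": 1,"dx": 0.5,"dy": 0,"dz": 0,"yaw": 0},{"claw": 1,"dx": 0.5,"dy": 0,"dz": 0,"yaw": 0}])

```text
time_s: 25.3
ee_pos: [622.3, -23.6, 91.9]
ee_rot: [-179.8, -0.5, 166.8]
force: [2.4, -1.8, -3.2]
gripper_width: 12.1
```

>>> drive_tool(moves=[{"claw": 1,"dx": 0.5,"dy": 0,"dz": 0,"yaw": 0},{"claw": 1,"dx": 0.4,"dy": 0,"dz": 0,"yaw": 0}])

```text
time_s: 25.55
ee_pos: [603.4, -19.2, 92.0]
ee_rot: [-179.7, -0.5, 166.8]
force: [15.9, -5.5, -8.3]
gripper_width: 11.9
```

```bash
python3 plan.py 606.1 -19.3 92 166.7 5
```

```text
t 25.55 p [603.4 -19.2  92. ] rot [-179.7   -0.5  166.8] F [15.9 -5.5 -8.3] w 11.9
dx -0.13 dy 0.03 dz -0.00 yaw 0.01
dx -0.00 dy -0.00 dz -0.00 yaw -0.00
plan end [606.  -19.2  92. ] 166.6855954149579
```

>>> drive_tool(moves=[{"claw": 1,"dx": 0.25,"dy": 0,"dz": 0,"yaw": 0},{"claw": 1,"dx": 0.25,"dy": 0,"dz": 0,"yaw": 0}])

```text
time_s: 25.8
ee_pos: [602.3, -18.9, 92.5]
ee_rot: [-179.8, 0.8, 166.8]
force: [13.4, -4.1, -12.6]
gripper_width: 11.9
```

>>> drive_tool(moves=[{"claw": 0.3,"dx": 0,"dy": 0,"dz": 0,"yaw": 0},{"claw": 0.3,"dx": 0,"dy": 0,"dz": 0,"yaw": 0},{"claw": 0.3,"dx": 0,"dy": 0,"dz": -0.5,"yaw": 0},{"claw": 0.3,"dx": 0,"dy": 0,"dz": -1,"yaw": 0},{"claw": 0.3,"dx": 0,"dy": 0,"dz": -1,"yaw": 0}])

```text
time_s: 26.42
ee_pos: [597.8, -17.3, 144.6]
ee_rot: [-179.8, 0.4, 166.8]
force: [0.1, -0.1, -0.4]
gripper_width: 31.6
```

```bash
python3 - <<'E'
from h import *
a=grab_frame("scene")
crop(a,(240,150,340,260),6,"s18.png")
E
```

```text
(no output)
```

View pics/s18.png

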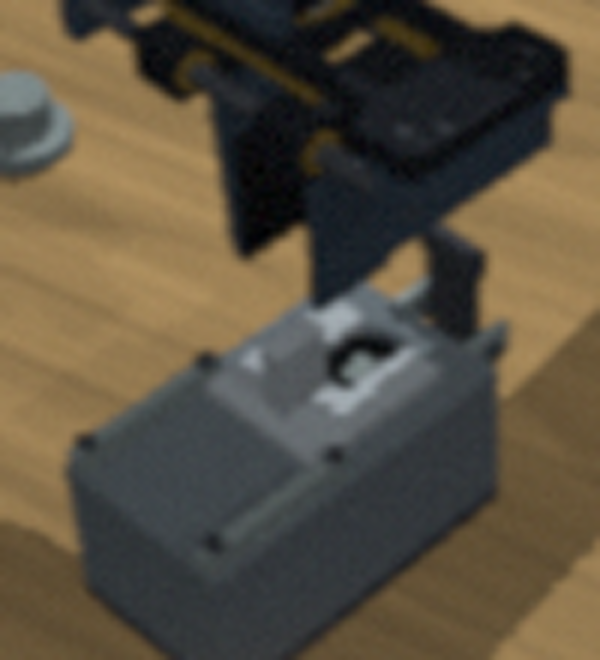

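```bash
python3 plan.py 487.4 8.8 140 166.7 8
```

```text
t 26.48 p [599.6 -17.3 147.7] rot [-179.8    0.7  166.8] F [ 0.6 -0.1  2.3] w 32.0
dx 1.00 dy -0.00 dz 0.07 yaw 0.02
dx 1.00 dy -0.00 dz 0.07 yaw -0.00
dx 1.00 dy -0.01 dz 0.07 yaw -0.00
dx 1.00 dy -0.00 dz 0.06 yaw -0.00
dx 1.00 dy -0.01 dz 0.07 yaw -0.00
dx 0.76 dy 0.00 dz 0.05 yaw -0.00
dx -0.00 dy 0.00 dz -0.00 yaw -0.00
plan end [487.4   8.8 139.9] 166.66652183803527
```

>>> drive_tool(moves=[{"claw": 1,"dx": 1,"dy": 0,"dz": 0,"yaw": 0.02},{"claw": 1,"dx": 1,"dy": 0,"dz": 0,"yaw": 0},{"claw": 1,"dx": 1,"dy": 0,"dz": 0,"yaw": 0},{"claw": 1,"dx": 1,"dy": 0,"dz": 0,"yaw": 0},{"claw": 1,"dx": 1,"dy": 0,"dz": 0,"yaw": 0}])

```text
time_s: 27.1
ee_pos: [500.2, 6.7, 149.0]
ee_rot: [-179.9, 0.9, 166.6]
force: [0.3, 0.4, 0.4]
gripper_width: 0.9
```

>>> drive_tool(moves=[{"claw": 1,"dx": 0.6,"dy": 0,"dz": 0.2,"yaw": 0},{"claw": 1,"dx": 0,"dy": 0,"dz": 0,"yaw": 0}])

```text
time_s: 27.35
ee_pos: [487.0, 9.9, 145.0]
ee_rot: [-179.9, 1.0, 166.7]
force: [0.3, -0.4, -1.0]
gripper_width: 0.4
```

```bash
python3 plan.py 487.4 8.8 94 166.7 8;python3 - <<'E'
from h import *
a=grab_frame("scene")
crop(a,(260,130,350,230),7,"s19.png")
E
```

```text
t 27.35 p [487.    9.9 145. ] rot [-179.9    1.   166.7] F [ 0.3 -0.4 -1. ] w 0.4
dx -0.01 dy -0.02 dz 1.00 yaw -0.00
dx -0.01 dy -0.02 dz 1.00 yaw -0.00
dx -0.01 dy -0.01 dz 0.55 yaw -0.00
dx -0.00 dy 0.00 dz 0.00 yaw -0.00
plan end [487.3   8.8  94. ] 166.66940558398912
```

View pics/s19.png

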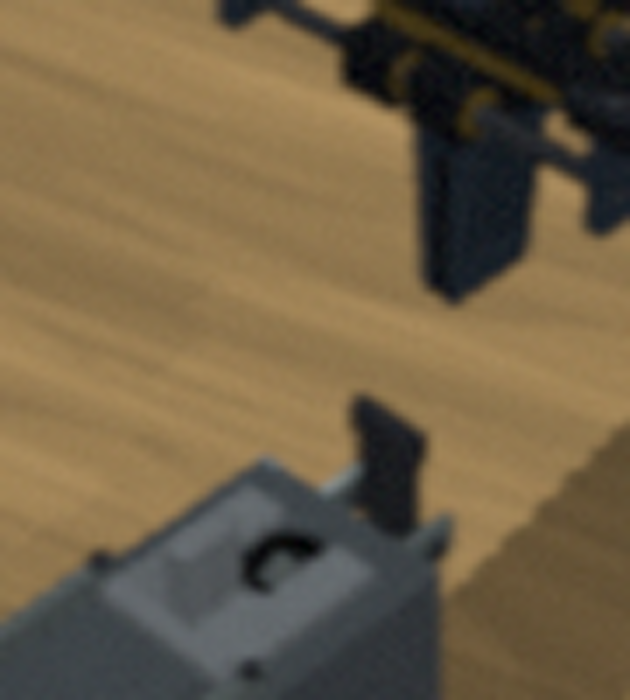

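>>> drive_tool(moves=[{"claw": 1,"dx": 0,"dy": -0.05,"dz": 0.8,"yaw": 0},{"claw": 1,"dx": 0,"dy": 0,"dz": 0.8,"yaw": 0},{"claw": 1,"dx": 0,"dy": 0,"dz": 0.6,"yaw": 0},{"claw": 1,"dx": 0,"dy": 0,"dz": 0,"yaw": 0}])

```text
time_s: 27.9
ee_pos: [492.5, 8.1, 100.7]
ee_rot: [180.0, 1.3, 166.6]
force: [0.4, 0.6, 0.2]
gripper_width: 0.0
```

```bash
python3 plan.py 487.4 8.8 94 166.7 8;python3 - <<'E'
from h import *
a=grab_frame("scene")
crop(a,(260,130,350,230),7,"s20.png")
E
```

```text
t 27.9 p [492.5   8.1 100.7] rot [180.    1.3 166.6] F [0.4 0.6 0.2] w 0.0
dx 0.26 dy -0.02 dz 0.33 yaw -0.01
dx -0.00 dy -0.00 dz 0.00 yaw 0.00
plan end [487.4   8.9  94.1] 166.72033999828224
```

View pics/s20.png

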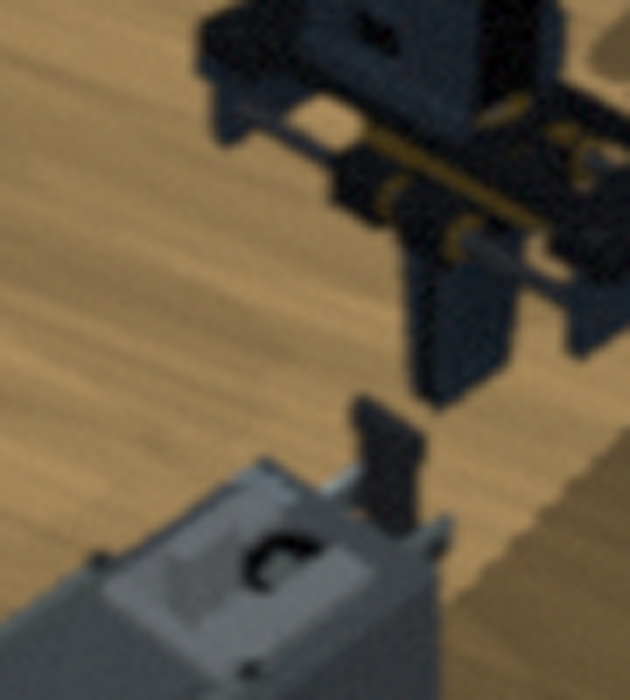

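>>> drive_tool(moves=[{"claw": 1,"dx": 0,"dy": -0.02,"dz": 0.35,"yaw": 0},{"claw": 1,"dx": -0.3,"dy": 0,"dz": 0,"yaw": 0},{"claw": 1,"dx": -0.3,"dy": 0,"dz": 0,"yaw": 0}])

```text
time_s: 28.32
ee_pos: [505.3, 4.9, 95.1]
ee_rot: [179.9, 1.4, 166.6]
force: [-6.7, 2.9, 5.6]
gripper_width: 0.7
```

>>> drive_tool(moves=[{"claw": 1,"dx": -0.3,"dy": 0,"dz": 0,"yaw": 0},{"claw": 1,"dx": -0.3,"dy": 0,"dz": 0,"yaw": 0}])

```text
time_s: 28.58
ee_pos: [515.1, 2.6, 95.3]
ee_rot: [180.0, 1.0, 166.6]
force: [-1.1, 0.6, -0.4]
gripper_width: 0.3
```

```bash
python3 plan.py 515 1 94 166.7 3
```

```text
t 28.57 p [515.1   2.6  95.3] rot [180.    1.  166.6] F [-1.1  0.6 -0.4] w 0.3
dx -0.01 dy -0.08 dz 0.06 yaw -0.01
dx -0.00 dy 0.00 dz 0.00 yaw -0.00
plan end [514.9   0.9  94.1] 166.69175960391308
```

```bash
python3 - <<'E'
from h import *
a=grab_frame("scene")
crop(a,(260,130,350,230),7,"s21.png")
E
```

```text
(no output)
```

View pics/s21.png

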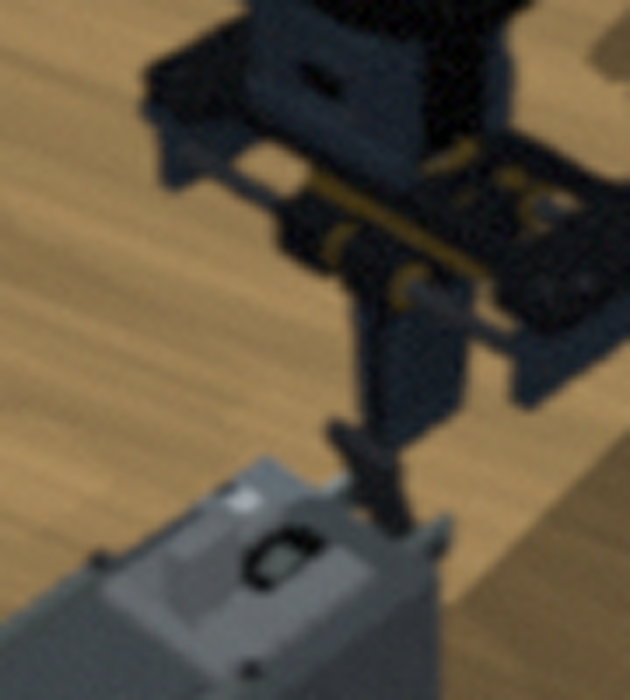

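>>> drive_tool(moves=[{"claw": 1,"dx": -0.2,"dy": 0,"dz": 0,"yaw": 0},{"claw": 1,"dx": -0.1,"dy": 0,"dz": 0,"yaw": 0},{"claw": 1,"dx": 0,"dy": 0,"dz": 0,"yaw": 0}])

```text
time_s: 29.0
ee_pos: [521.5, 0.9, 94.9]
ee_rot: [180.0, 0.9, 166.6]
force: [-2.7, -0.5, 1.6]
gripper_width: 0.6
```

>>> drive_tool(moves=[{"claw": 1,"dx": 0.5,"dy": 0,"dz": 0,"yaw": 0},{"claw": 1,"dx": 1,"dy": 0,"dz": 0,"yaw": 0},{"claw": 1,"dx": 1,"dy": 0,"dz": 0,"yaw": 0},{"claw": 1,"dx": 0,"dy": 0,"dz": -1,"yaw": 0},{"claw": 1,"dx": 0,"dy": 0,"dz": -1,"yaw": 0}])

```text
time_s: 29.62
ee_pos: [471.0, 12.9, 135.1]
ee_rot: [179.9, 1.3, 166.6]
force: [0.3, -0.8, 0.9]
gripper_width: 0.5
```

```bash
python3 - <<'E'
from h import *
a=grab_frame("scene");b=grab_frame("top")
crop(a,(250,170,350,260),7,"s22.png");crop(b,(325,130,395,220),6,"t22.png");cv2.imwrite("pics/t22f.png",b["color"]);cv2.imwrite("pics/s22f.png",a["color"])
E
```

```text
(no output)
```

View pics/s22.png

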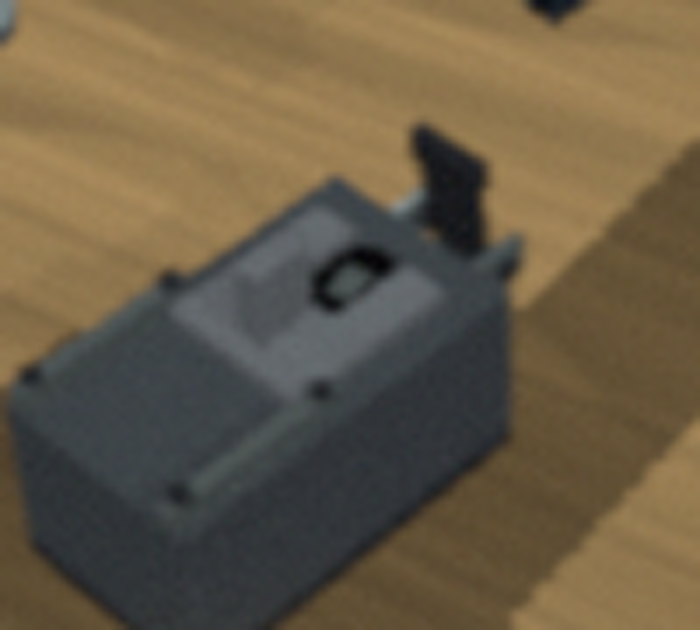

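View pics/t22.png

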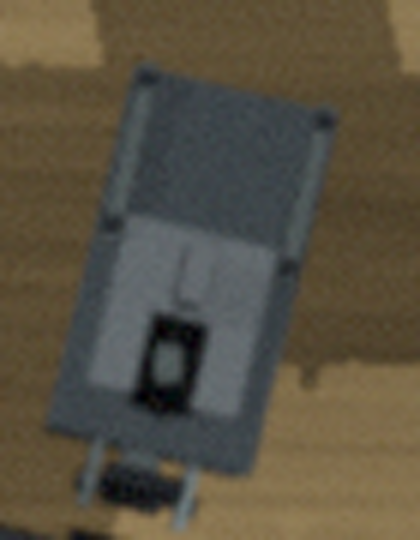

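View pics/s22f.png

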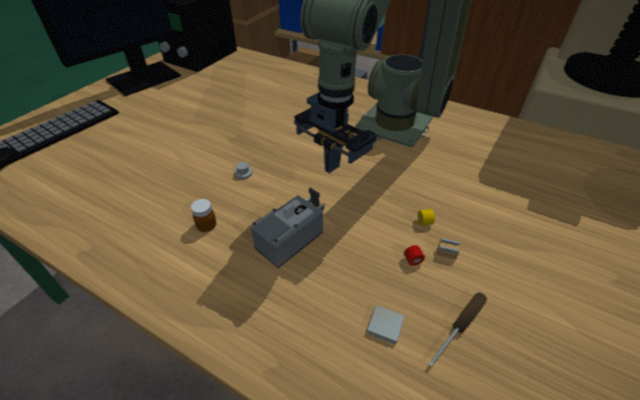

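```bash
python3 - <<'E'
from h import *
a=cv2.imread("pics/s22f.png")
I=cv2.resize(a[130:230,260:350],None,fx=7,fy=7,interpolation=cv2.INTER_CUBIC)
A=[cv2.imread(f"pics/s{k}.png")[480:630,200:370] for k in(19,20,21)]+[I[480:630,200:370]]
cv2.imwrite("pics/cmp.png",cv2.convertScaleAbs(cv2.resize(np.vstack([np.hstack(A[:2]),np.hstack(A[2:])]),None,fx=2,fy=2),alpha=1.6))
b=cv2.imread("pics/t22f.png")
class D(dict):pass
from workcell import grab_frame
f=grab_frame("top")
c=np.array([576.4,-11.1]);yw=np.radians(-13.3)
for p in((108,385),(217,413)):
    P=back(f,(np.array(p)+.5)/6-.5+np.array([325,130]),82)[:2]-c;print(P@[np.cos(yw),np.sin(yw)],P@[-np.sin(yw),np.cos(yw)])
print(telemetry.state()["time_s"])
E
```

```text
-15.00818873736517 20.633242096139732
-15.304001973104459 -23.405513557920976
29.775
```

View pics/cmp.png

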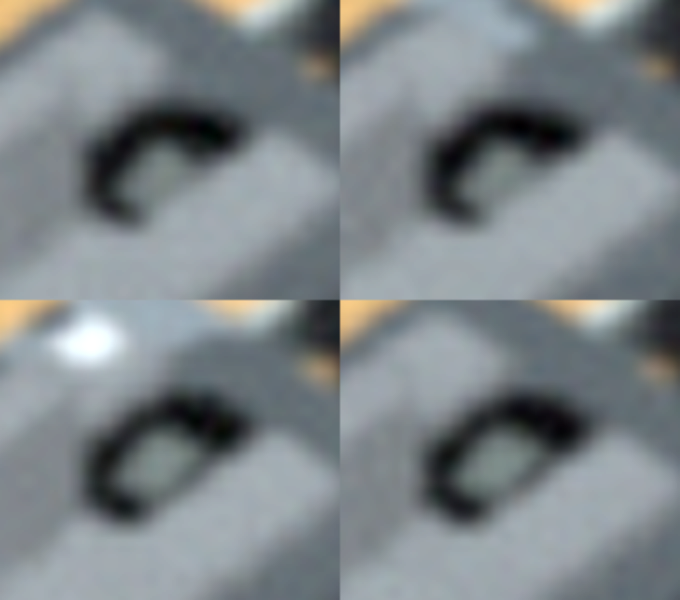

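```bash
python3 -c "
from workcell import job
print(job.job_done())"
```

```text
the job is handed in; nothing more can be done
None
```

The job is done and handed in at about 30 s of the 72 s limit. The mount is clamped under the keeper and the gripper is clear of everything.

**What I did**
- **Turning it flat:** I gripped the mount near one end and tipped it up on the anvil's edge, then pressed it on the anvil. When I let go it did not stay on the anvil, and it ended up standing flat on the bench about 80 mm away. I took it from the bench instead.
- **Setting it in the well:** It touched the chamfer once (10 N) on the way in. I shifted it about 2.5 mm and it seated on the plunger.
- **Pressing down:** I pushed until it stopped at 31 N, with its top 7 mm below the mouth.
- **Keeper and pawl:** I slid the keeper until it hit its end stop (about 16 N), let go, flipped the pawl lever towards the well and backed off.

**Last checks**
- **Keeper:** The fork's ends measured 15 mm past the well's centre in the top image, against 16 mm expected fully home. That is within the camera's accuracy, and I also felt the end stop.
- **Mount:** After the pawl was flipped the whole steel chip showed in the fork slot; before, the keeper hid part of it. It stayed that way once I had backed off, so the mount has risen and is held. I could not read the plunger or pawl angle directly.
- **Bystanders:** The block, jar, driver and the red and yellow look-alikes look unmoved in the last picture.

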